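# Pin, lock and load the sample changer's rack deck

### The arm

A 6-joint arm with a two-finger parallel gripper is mounted at the origin on the work surface. World frame = base frame: x ahead of the robot, y to its left, z up, the work surface at z = 0. Lengths are in m, angles in rad, forces in N, time in s.
With the tool pointing down it reaches from about 0.3 to 0.95 m from the base axis. Payload 3.1 kg.
Tool frame: the origin (TCP) lies on the mounting face of the last link; the fingertips stand 173 mm ahead of it and the grasp point (between the pads) lies 155 mm ahead of it; z points along the fingers, y is the direction in which the jaws open and shut (so a half turn about z gives the same grasp; the last joint's range is limited). The gripper opens to 85 mm and grips with 20 to 120 N. Pads are 22 mm wide; open, the fingers measure 114 mm over their backs; the gripper's body (76 mm by 85 mm) begins 54 mm behind the grasp point. The pads swing forward as they close: fully open they stand 13 mm farther back than shut.
Start: joints at [1.036, 0.308, 1.634, -0, 1.2, -0.07], TCP at [0.28, 0.559, 0.405] pointing down, gripper open.
Joint ranges: [-3.06, 3.06], [-0.79, 1.96], [0.05, 2.63], [-1.19, 4.34], [0.05, 2.64], [-2.94, 2.94]. Speed limits (rad/s): [2.79, 2.79, 3.14, 3.14, 3.14, 3.14].

### API

Orientations are given as a unit quaternion [x, y, z, w].
In Python, from station import ctrl, snapshot, sign_off, models gives the robot as it stands.
- The arm moves only by the tool servo_tool, never from a script. Its argument "commands" is a list of rows, each a list of 7 numbers: the finger opening in m, from 0 to 0.0854, then the shift along the tool's x, y, z in m, then the turn, a rotation vector about the tool's x, y, z in units of 6 degrees (1.0 is 6 degrees). In form: [[jaw, dx, dy, dz, wx, wy, wz], ...]. A call has 1 to 5 rows; each row shifts and turns the pose as measured when the row begins, along the tool's axes as they then stand; what a row does not reach is not made up. A row lasts 1/12 s, in which the tool goes at most 41.7 mm and 7.16 degrees, less where a joint would pass 70% of its speed; a pose out of reach is approached as far as the arm can. A call is refused whole if a number of a shift passes 0.0417 or a number of a turn 1, either way. A call with a gripper value outside its range is refused whole. The fingers move at their own pace and stop on an object; "force" is the grip in N (left out, the last holds). Time passes only in rows, so rows that do not move let the fingers close. It gives the time, the measured TCP pose, the force and the opening at its end, in the units of the state.
- ctrl.sense(): the state, without advancing time (a new reading comes with each control period).
- snapshot(name): name is "side" or "top" or "wrist"; returns a dict with "color" (384x512x3 uint8, red, green, blue), "mtx" (3x3 intrinsics, pixels), "R" (3x3) and "t" (3): a world point X has camera coordinates R X + t; the wrist camera has in their place "T_tool_cam" (4x4, takes a point from camera to tool coordinates, whose origin is the TCP and whose axes are the flange's). Camera axes: x right, y down, z forward; pixel columns grow to the right and rows downward; lengths in m; the calibration is good to about 2 mm. A picture is of the moment at which its call begins: read the wrist's pose just before it. There is no depth.
- sign_off(): hands the job in, once; it reports no verdict.
Trained networks look in a picture, given as the dict that the camera call returned (one of the last four; its "shot" number tells which), for a name from the list of things; names that differ only in an ending like _2 or _b are one class to them, and where a whole thing is asked for, a point or a joint stands for the part that bears it (a point fixed in the world has none). Each returns a list of dicts, best first, with "p" (0 to 1); they miss things now and then, are a little off and sometimes report something else, mostly with a low value. They report only what shows in the picture. A call takes as long as a camera call.
- models.find_in(picture, target): "box" ([left, top, width, height] in pixels, round what is visible of it).
- models.masks_of(picture, target): "region" (384x512 bool, what is visible of it) and "box" ([left, top, width, height] in pixels, round what is visible of it).
The state is a dict: "clock": time; "joint_pos": joint angles; "qd": joint speeds; "tau": joint torques, N m; "eef_pos": TCP position; "ee_rot": TCP orientation; "force": force on the tool from outside, world axes, zero at the start; "moment": the same for the moment, N m; "opening": finger opening in m.
Only numpy, scipy, OpenCV 4.12 (cv2) and the standard library are available. Lean on these libraries where they do the work, as an engineer would, in place of code of your own. Each camera call takes 0.05 s, during which the arm holds its last target. There are 200 camera calls.

### The job

Get the sample changer's rack deck ready: take the two locating pins from their stand and put one in each slot of the deck, feeling along the slot with the tip for the hole hidden below until the pin drops in and sits fully home, head on the deck. Then run the lock nut on the threaded post down (clockwise) until it is tight against its shoulder, and after that set every tube rack that is on the table flat into a bay of the deck's tray, one to a bay, any bay. Leave the bottle where it stands.

Things in the scene. Friction and masses are not known exactly. Their poses are not given: they have to be found in the camera images.
- deck: the white rack deck, a fixed box 170 mm (x) by 380 mm (y), its top plate 5 mm thick and 75 mm above the table; origin at table level under its centre, z up; the slot and bay frames are parallel to its own, and all slot, bay and nut places are fixed to it. Slots and nut are on its near (-x) side, bays on the far side
- slot0 (a point): centre of a slot in the deck top, at deck-top level, z up; 60 mm long along y, 16 mm wide. Split rubber lips hide what is below but do not resist. 25 mm under the deck top lies a fixed steel bar with one hole, 15.5 mm wide, over 40 mm deep, on the slot's centreline up to 18 mm either way along y from here: unseen, place not given, to be felt for with the pin tip
- slot1 (a point): the same for the other slot, 100 mm along the deck's +y from slot0; its hidden hole is placed independently
- bay0 (a point): centre of the floor (deck-top level) of bay 0 of the three-bay tray on the far side of the deck; inner size 80 mm along its x, 60 mm along its y, frame 10 mm high, bays 85 mm apart along y; bay1 is the middle one. In this frame slot0 lies at x -82 mm, y 85 mm
- bay1 (a point): centre of the floor (deck-top level) of bay 1 of the three-bay tray on the far side of the deck; inner size 80 mm along its x, 60 mm along its y, frame 10 mm high, bays 85 mm apart along y; bay1 is the middle one. In this frame slot0 lies at x -82 mm, y 0 mm
- bay2 (a point): centre of the floor (deck-top level) of bay 2 of the three-bay tray on the far side of the deck; inner size 80 mm along its x, 60 mm along its y, frame 10 mm high, bays 85 mm apart along y; bay1 is the middle one. In this frame slot0 lies at x -82 mm, y -85 mm
- nut (a joint): the hexagonal brass lock nut on the deck's threaded post, in rad: grows as the nut turns clockwise seen from above, and the nut goes down 1.27 mm per rad (8 mm a turn). It stops dead at 8.0, tight against the round shoulder under it; starts between 2 and 4. Friction about 0.12 N m; it stays where it is left
- nut_center (a point): centre of that nut, on the post's axis, half-way up the nut; turns and sinks with it. Nut 40 mm across flats, 30 mm high, flats facing this frame's +x and -x and every 60 degrees from there. The post (22 to 24 mm thick) ends 139 mm above the table; the tight nut's underside is 90 mm above the table (its centre 105 mm), its shoulder 48 mm wide
- pin0_head (a point): locating pin 0: centre of its black cylindrical head, 26 mm in diameter and 45 mm high. Below the head a steel shank 12 mm in diameter, 50 mm long, its last 8 mm tapering to 6 mm at the tip; the tip is 72.5 mm below this point; z points from tip to head. About 90 g; both pins are alike and start upright in the stand
- pin0_collar (a point): the same pin: centre of the underside of its head, which comes to rest on the deck top when the pin is fully home. With the tip merely resting on the hidden bar it stands 25 mm above the deck
- pin1_head (a point): locating pin 1: centre of its black cylindrical head, 26 mm in diameter and 45 mm high. Below the head a steel shank 12 mm in diameter, 50 mm long, its last 8 mm tapering to 6 mm at the tip; the tip is 72.5 mm below this point; z points from tip to head. About 90 g; both pins are alike and start upright in the stand
- pin1_collar (a point): the same pin: centre of the underside of its head, which comes to rest on the deck top when the pin is fully home. With the tip merely resting on the hidden bar it stands 25 mm above the deck
- rack0_center (a point): white tube rack 0, its centre half-way up, 51 mm above its underside; block 70 mm (x) by 50 mm (y), 45 mm high, tube caps up to 62 mm, and in the middle an upright carrying handle, 60 mm along x and 14 mm thick along y, from 45 to 102 mm above the underside. 250 g. One to three racks are present, on the table at either side of the deck
- rack0: the same rack 0, origin at the centre of its underside
- rack1_center (a point): white tube rack 1, its centre half-way up, 51 mm above its underside; block 70 mm (x) by 50 mm (y), 45 mm high, tube caps up to 62 mm, and in the middle an upright carrying handle, 60 mm along x and 14 mm thick along y, from 45 to 102 mm above the underside. 250 g. One to three racks are present, on the table at either side of the deck
- rack1: the same rack 1, origin at the centre of its underside
- rack2_center (a point): white tube rack 2, its centre half-way up, 51 mm above its underside; block 70 mm (x) by 50 mm (y), 45 mm high, tube caps up to 62 mm, and in the middle an upright carrying handle, 60 mm along x and 14 mm thick along y, from 45 to 102 mm above the underside. 250 g. One to three racks are present, on the table at either side of the deck
- rack2: the same rack 2, origin at the centre of its underside
- stand: the fixed grey pin stand, 110 mm (x) by 60 mm, 60 mm high, origin under its centre; pins stand with shanks in its holes and heads on its top, and come clear when lifted 50 mm; its two holes lie 30 mm to either side along its x
- bottle: bystander: white bottle 66 mm wide, 150 mm high, standing beyond the deck's left end; origin under its centre; to be left alone

How it is judged:
On the way, in this order (a step that is already met when the one before it is completed fails the run):
1. both locating pins fully home, one in each slot ((((z of pin0_collar in the frame of slot0 between -0.005 and 0.005 m and x of pin0_collar in the frame of slot0 between -0.008 and 0.008 m and y of pin0_collar in the frame of slot0 between -0.03 and 0.03 m and angle between pin0_collar's own z axis and vertical below 0.15 rad) and (z of pin1_collar in the frame of slot1 between -0.005 and 0.005 m and x of pin1_collar in the frame of slot1 between -0.008 and 0.008 m and y of pin1_collar in the frame of slot1 between -0.03 and 0.03 m and angle between pin1_collar's own z axis and vertical below 0.15 rad)) or ((z of pin0_collar in the frame of slot1 between -0.005 and 0.005 m and x of pin0_collar in the frame of slot1 between -0.008 and 0.008 m and y of pin0_collar in the frame of slot1 between -0.03 and 0.03 m and angle between pin0_collar's own z axis and vertical below 0.15 rad) and (z of pin1_collar in the frame of slot0 between -0.005 and 0.005 m and x of pin1_collar in the frame of slot0 between -0.008 and 0.008 m and y of pin1_collar in the frame of slot0 between -0.03 and 0.03 m and angle between pin1_collar's own z axis and vertical below 0.15 rad)))), for 0.2 s.
2. then the lock nut tight against its shoulder (value of joint nut above 7.8 rad), for 0.2 s.
3. then every rack that is there stands flat in a bay of its own (((horizontal distance between rack0_center and bay0 below 0.013 m and z of rack0_center in the frame of bay0 between 0.046 and 0.056 m and angle between rack0_center's own z axis and vertical below 0.08 rad and angle between the x axis of rack0_center and the x axis of bay0, either way round below 0.3 rad) or (horizontal distance between rack0_center and bay1 below 0.013 m and z of rack0_center in the frame of bay1 between 0.046 and 0.056 m and angle between rack0_center's own z axis and vertical below 0.08 rad and angle between the x axis of rack0_center and the x axis of bay1, either way round below 0.3 rad) or (horizontal distance between rack0_center and bay2 below 0.013 m and z of rack0_center in the frame of bay2 between 0.046 and 0.056 m and angle between rack0_center's own z axis and vertical below 0.08 rad and angle between the x axis of rack0_center and the x axis of bay2, either way round below 0.3 rad)) and linear speed of each of rack0, rack1, rack2 below 0.02 m/s and ((horizontal distance between rack1_center and bay0 below 0.013 m and z of rack1_center in the frame of bay0 between 0.046 and 0.056 m and angle between rack1_center's own z axis and vertical below 0.08 rad and angle between the x axis of rack1_center and the x axis of bay0, either way round below 0.3 rad) or (horizontal distance between rack1_center and bay1 below 0.013 m and z of rack1_center in the frame of bay1 between 0.046 and 0.056 m and angle between rack1_center's own z axis and vertical below 0.08 rad and angle between the x axis of rack1_center and the x axis of bay1, either way round below 0.3 rad) or (horizontal distance between rack1_center and bay2 below 0.013 m and z of rack1_center in the frame of bay2 between 0.046 and 0.056 m and angle between rack1_center's own z axis and vertical below 0.08 rad and angle between the x axis of rack1_center and the x axis of bay2, either way round below 0.3 rad)) and ((horizontal distance between rack2_center and bay0 below 0.013 m and z of rack2_center in the frame of bay0 between 0.046 and 0.056 m and angle between rack2_center's own z axis and vertical below 0.08 rad and angle between the x axis of rack2_center and the x axis of bay0, either way round below 0.3 rad) or (horizontal distance between rack2_center and bay1 below 0.013 m and z of rack2_center in the frame of bay1 between 0.046 and 0.056 m and angle between rack2_center's own z axis and vertical below 0.08 rad and angle between the x axis of rack2_center and the x axis of bay1, either way round below 0.3 rad) or (horizontal distance between rack2_center and bay2 below 0.013 m and z of rack2_center in the frame of bay2 between 0.046 and 0.056 m and angle between rack2_center's own z axis and vertical below 0.08 rad and angle between the x axis of rack2_center and the x axis of bay2, either way round below 0.3 rad))), for 0.2 s.
At the end, for the whole second after the job is handed in: One pin upright in each slot, underside of its head within 5 mm of the deck top; nut joint beyond 7.8 rad (stop at 8.0); every rack present flat in a bay of its own (within 13 mm of its centre and 5 mm in height, tilt under 0.08, yaw within 0.3 rad) and at rest (all of step 3 and (((z of pin0_collar in the frame of slot0 between -0.005 and 0.005 m and x of pin0_collar in the frame of slot0 between -0.008 and 0.008 m and y of pin0_collar in the frame of slot0 between -0.03 and 0.03 m and angle between pin0_collar's own z axis and vertical below 0.15 rad) and (z of pin1_collar in the frame of slot1 between -0.005 and 0.005 m and x of pin1_collar in the frame of slot1 between -0.008 and 0.008 m and y of pin1_collar in the frame of slot1 between -0.03 and 0.03 m and angle between pin1_collar's own z axis and vertical below 0.15 rad)) or ((z of pin0_collar in the frame of slot1 between -0.005 and 0.005 m and x of pin0_collar in the frame of slot1 between -0.008 and 0.008 m and y of pin0_collar in the frame of slot1 between -0.03 and 0.03 m and angle between pin0_collar's own z axis and vertical below 0.15 rad) and (z of pin1_collar in the frame of slot0 between -0.005 and 0.005 m and x of pin1_collar in the frame of slot0 between -0.008 and 0.008 m and y of pin1_collar in the frame of slot0 between -0.03 and 0.03 m and angle between pin1_collar's own z axis and vertical below 0.15 rad))) and value of joint nut above 7.8 rad); the robot touches nothing.
It fails at once if the bottle pushed aside by more than 40 mm or tipped over (distance of bottle from where it was at the start of the episode above 0.04 m or angle between bottle's own z axis and vertical above 0.5 rad).
Of rack0, rack1, rack2 only 1 to 3 are there at a start; the rules pass over those that are not, and their reading is None.
At some moment in a run one of rack0, rack1, rack2 may be knocked a few centimetres aside while the robot is not near it.
It also fails if it takes over 210 s, if anything falls off the work surface, if the arm or the gripper's body presses on something with over 40 N, if the wrist force passes 120 N, or if a joint passes its speed limit or range.

## Working session

There is one attempt and no reset: what is moved stays moved. The work goes in short steps, Python scripts to look and compute and a tool call to move; the robot and the scene stay as the last step left them, time stands still between calls to the robot, and variables do not carry over. Pictures are saved under pics/ and viewed, about 12 in all and at most 16, crops included, and the job is handed in when it is done.

Besides the shell and the picture viewer there is one more tool, called after "Request:" by a JSON object that holds its "method" and its "body", one argument or row to a line. servo_tool: Moves the arm, as the interface text tells. Its arguments: {"type":"object","properties":{"commands":{"type":"array"},"force":{"type":"number"}},"required":["commands"]}

```bash
ls; mkdir -p pics; python3 - <<'E'
from station import ctrl,snapshot,models
import cv2,numpy as np
print(ctrl.sense())
for n in ["side","top"]:
    s=snapshot(n); cv2.imwrite(f"pics/{n}0.png",s["color"][:,:,::-1])
    print(n,s["mtx"],s.get("R"),s.get("t"))
    for t in ["deck","nut","pin0_head","rack0","stand","bottle"]:
        print(t,[(d["box"],round(d["p"],2)) for d in models.find_in(s,t)][:5])
E
```

```text
pics
{'clock': 0.0, 'joint_pos': array([ 1.03630035e+00,  3.09013073e-01,  1.63519809e+00, -2.23747138e-05,
        1.19972192e+00, -6.96973164e-02]), 'qd': array([-0.00073642,  0.00167352, -0.0005742 , -0.00098573, -0.00059964,
       -0.0009978 ]), 'tau': array([-3.85352705e-04, -4.15247154e+01, -2.76666695e+01, -8.96819370e-05,
        1.00585746e-02,  5.95517768e-07]), 'eef_pos': array([0.27995768, 0.55831096, 0.4034361 ]), 'ee_rot': array([ 2.30308893e-01,  9.73116871e-01, -1.12031740e-03, -3.38214648e-04]), 'force': array([ 0.0776621 ,  0.30826953, -0.41589348]), 'moment': array([ 0.00256212,  0.00552989, -0.00559546]), 'opening': 0.08540626284604755}
side [[348.96674301   0.         257.01128262]
 [  0.         348.96674301 187.23501182]
 [  0.           0.           1.        ]] [[ 0.80572343 -0.59206373 -0.01644074]
 [-0.303489   -0.38885472 -0.86987725]
 [ 0.50862971  0.70587007 -0.49299418]] [-0.44403124  0.25171839  0.61411133]
deck [([202.7, 156.6, 143.3, 118.6], 0.74)]
nut [([274.4, 201.2, 24.4, 21.9], 0.87)]
pin0_head [([369.1, 265.7, 17.1, 30.8], 0.68), ([131.3, 156.3, 26.3, 37.0], 0.37)]
rack0 [([130.7, 154.7, 30.6, 35.0], 0.69), ([172.7, 144.0, 26.0, 31.4], 0.67)]
stand [([347.1, 263.9, 76.2, 69.0], 0.88)]
bottle [([215.3, 125.5, 20.6, 48.0], 0.7), ([172.5, 141.6, 22.3, 37.4], 0.27)]
top [[414.31127543   0.         250.10130847]
 [  0.         414.31127543 193.22670754]
 [  0.           0.           1.        ]] [[-0.01645804 -0.99985293 -0.00482288]
 [-0.99241593  0.01692292 -0.12175479]
 [ 0.1218185   0.00278246 -0.99254849]] [0.00799114 0.52768657 1.12345566]
deck [([182.6, 145.0, 138.1, 65.8], 0.56), ([379.2, 177.4, 13.3, 13.4], 0.49)]
nut [([180.2, 141.3, 145.2, 72.4], 0.72), ([291.1, 178.5, 16.8, 21.2], 0.52)]
pin0_head []
rack0 [([103.5, 179.0, 27.7, 28.5], 0.9), ([113.1, 234.7, 26.3, 26.7], 0.83)]
stand [([366.5, 157.2, 28.6, 40.1], 0.95)]
bottle [([118.6, 131.0, 35.6, 32.5], 0.87)]
```

```bash
python3 - <<'E'
import cv2,numpy as np
a=cv2.imread("pics/top0.png");b=cv2.imread("pics/side0.png")
c=cv2.resize(a[110:310,90:410],None,fx=2.5,fy=2.5,interpolation=cv2.INTER_CUBIC);cv2.imwrite("pics/topc.png",c)
c=cv2.resize(b[110:340,110:430],None,fx=2.5,fy=2.5,interpolation=cv2.INTER_CUBIC);cv2.imwrite("pics/sidec.png",c)
E
```

```text
(no output)
```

View pics/topc.png

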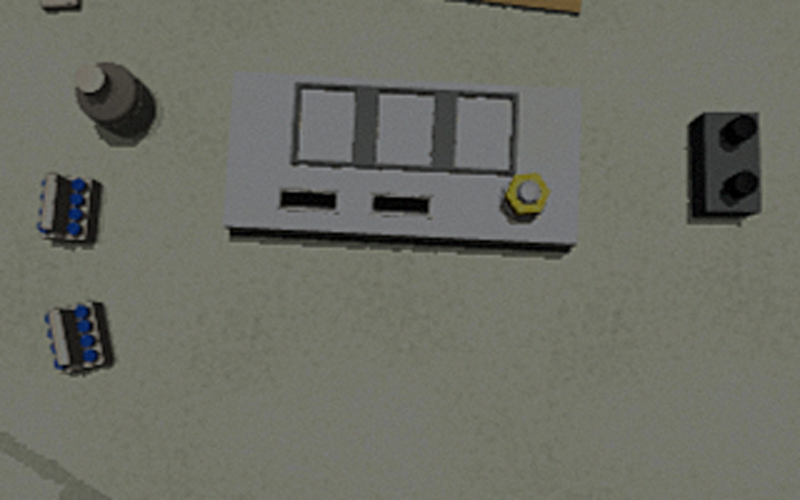

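View pics/sidec.png

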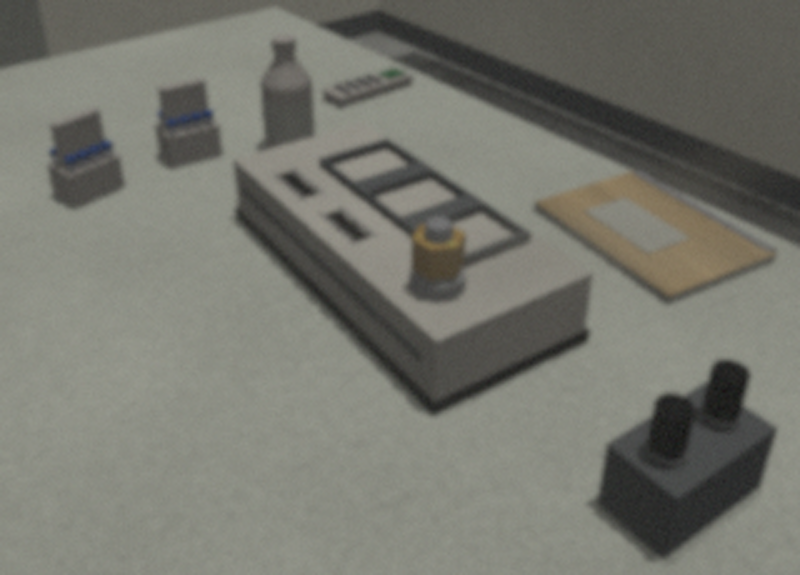

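Top view: two racks on the left (crop ~ (68,208) and (75,338)), slots at (308,199) and (402,205), nut at (526,193), pins in the stand on the right at (738,130)/(740,187), and the bottle at the left end.

```bash
cat > h.py <<'E'
from station import ctrl,snapshot,models
import cv2,numpy as np
from scipy.spatial.transform import Rotation as Rt
G=0.155
def cam(s,st=None):
    if "T_tool_cam" in s:
        T=np.eye(4);T[:3,:3]=Rt.from_quat(st["ee_rot"]).as_matrix();T[:3,3]=st["eef_pos"]
        W=np.linalg.inv(T@s["T_tool_cam"]);return s["mtx"],W[:3,:3],W[:3,3]
    return s["mtx"],s["R"],s["t"]
def shot(n):
    st=ctrl.sense();s=snapshot(n);return s,cam(s,st)
def ray(c,uv,z):
    K,R,t=c;d=R.T@np.linalg.solve(K,[uv[0],uv[1],1.]);o=-R.T@t
    return o+d*(z-o[2])/d[2]
def proj(c,X):
    K,R,t=c;p=(np.atleast_2d(X)@R.T+t)@K.T;return p[:,:2]/p[:,2:]
def save(s,name,crop=None,f=1):
    im=s["color"][:,:,::-1]
    if crop: x0,y0,x1,y1=crop;im=im[y0:y1,x0:x1]
    cv2.imwrite(f"pics/{name}.png",cv2.resize(im,None,fx=f,fy=f,interpolation=cv2.INTER_CUBIC))
def tgt(p,yaw=None,st=None):
    """grasp point p, yaw = direction of tool y (mod pi) ; prints the tool-frame shift (mm, total) and turn (units of 6deg)"""
    st=st or ctrl.sense();R=Rt.from_quat(st["ee_rot"]).as_matrix()
    cy=np.arctan2(R[1,1],R[0,1])
    if yaw is None: yaw=cy
    yaw=cy+(yaw-cy+np.pi/2)%np.pi-np.pi/2
    y=np.array([np.cos(yaw),np.sin(yaw),0]);z=np.array([0,0,-1.]);D=np.c_[np.cross(y,z),y,z]
    g=np.array(p,float)-D[:,2]*G-st["eef_pos"]
    w=Rt.from_matrix(R.T@D).as_rotvec()/np.radians(6)
    print("shift mm tool axes now",np.round(R.T@g*1000,1),"after turn",np.round(D.T@g*1000,1),"turn",np.round(w,2),"q6",round(st["joint_pos"][5],2),"yaw",round(np.degrees(cy),1))
def say():
    st=ctrl.sense();R=Rt.from_quat(st["ee_rot"]).as_matrix()
    print("t",round(st["clock"],2),"grasp",np.round(st["eef_pos"]+R[:,2]*G,4),"yaw",round(np.degrees(np.arctan2(R[1,1],R[0,1])),1),"z",np.round(R[:,2],3),"F",np.round(st["force"],1),"open",round(st["opening"],4))
    return st
E
python3 - <<'E'
from h import *
s,c=shot("top")
f=lambda u,v:(u/2.5+90,v/2.5+110)
for n,u,v,z in [("slot1",308,199,.075),("slot0",402,205,.075),("nuttop",528,192,.135),("bay2",329,127,.075),("bay1",406,130,.075),("bay0",486,134,.075),("pinA",743,124,.105),("pinB",744,183,.105),("rk0",50,204,.102),("rk1",58,334,.102),("bottle",92,80,.15)]:
    print(n,np.round(ray(c,f(u,v),z),4))
for i,d in enumerate(models.masks_of(s,"stand")[:1]):
    print(cv2.minAreaRect(np.argwhere(d["region"])[:,::-1].astype(np.float32)))
s,c=shot("wrist");print(s["mtx"],s["T_tool_cam"]);save(s,"w0")
E
```

```text
slot1 [0.534  0.0981 0.075 ]
slot0 [ 0.5258 -0.0029  0.075 ]
nuttop [ 0.5294 -0.1313  0.135 ]
bay2 [0.6124 0.0749 0.075 ]
bay1 [ 0.6077 -0.0086  0.075 ]
bay0 [ 0.6017 -0.0952  0.075 ]
pinA [ 0.6019 -0.3637  0.105 ]
pinB [ 0.5391 -0.3612  0.105 ]
rk0 [0.5298 0.3667 0.102 ]
rk1 [0.394 0.355 0.102]
bottle [0.65   0.3105 0.15  ]
((379.5, 176.0), (40.0, 27.0), 90.0)
[[291.12694363   0.         255.95699609]
 [  0.         291.12694363 188.99244221]
 [  0.           0.           1.        ]] [[ 1.38502840e-03 -9.50445278e-01 -3.10888816e-01  8.11247777e-02]
 [ 9.99998911e-01  1.47505476e-03 -5.44629781e-05  4.32868156e-04]
 [ 5.10342107e-04 -3.10888402e-01  9.50446285e-01  3.00080472e-02]
 [ 0.00000000e+00  0.00000000e+00  0.00000000e+00  1.00000000e+00]]
```

View pics/w0.png

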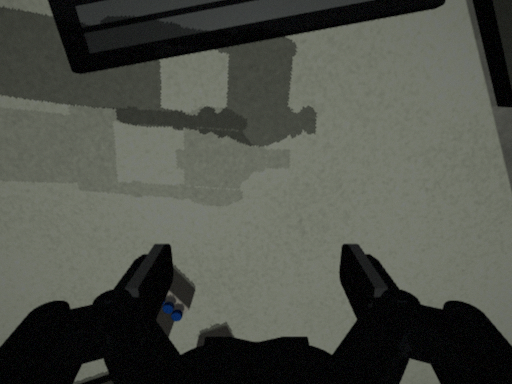

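```bash
python3 -c "
from h import *
tgt([.57,-.362,.25],np.radians(87.7))"
```

```text
shift mm tool axes now [-6.717e+02 -6.931e+02 -3.000e-01] after turn [-3.265e+02 -9.083e+02 -3.000e-01] turn [ 0.    0.   -4.05] q6 -0.07 yaw 63.4
```

Request:
{"method": "servo_tool", "body": {
  "commands": [
    [0.085,0,0,0,0,0,-0.8],
    [0.085,0,0,0,0,0,-0.8],
    [0.085,0,0,0,0,0,-0.8],
    [0.085,0,0,0,0,0,-0.8],
    [0.085,0,0,0,0,0,-0.8]
  ]
}}

```text
clock: 1.27
eef_pos: [0.2802, 0.5587, 0.4048]
ee_rot: [0.014, 1.0, 0.0, 0.0]
force: [-0.4, -0.6, 0.2]
opening: 0.0848
```

Request:
{"method": "servo_tool", "body": {
  "commands": [
    [0.085,-0.0136,-0.0378,0,0,0,0],
    [0.085,-0.0136,-0.0378,0,0,0,0],
    [0.085,-0.0136,-0.0378,0,0,0,0],
    [0.085,-0.0136,-0.0378,0,0,0,0],
    [0.085,-0.0136,-0.0378,0,0,0,0]
  ]
}}

```text
clock: 1.68
eef_pos: [0.3433, 0.3691, 0.4037]
ee_rot: [0.006, 1.0, 0.003, 0.001]
force: [1.3, -0.7, -0.3]
opening: 0.0849
```

Request:
{"method": "servo_tool", "body": {
  "commands": [
    [0.085,-0.0136,-0.0378,0,0,0,0],
    [0.085,-0.0136,-0.0378,0,0,0,0],
    [0.085,-0.0136,-0.0378,0,0,0,0],
    [0.085,-0.0136,-0.0378,0,0,0,0],
    [0.085,-0.0136,-0.0378,0,0,0,0]
  ]
}}

```text
clock: 2.1
eef_pos: [0.4095, 0.1712, 0.404]
ee_rot: [0.004, 1.0, 0.004, 0.003]
force: [1.2, 0.5, 0.6]
opening: 0.0853
```

Request:
{"method": "servo_tool", "body": {
  "commands": [
    [0.085,-0.0136,-0.0378,0,0,0,0],
    [0.085,-0.0136,-0.0378,0,0,0,0],
    [0.085,-0.0136,-0.0378,0,0,0,0],
    [0.085,-0.0136,-0.0378,0,0,0,0],
    [0.085,-0.0136,-0.0378,0,0,0,0]
  ]
}}

```text
clock: 2.52
eef_pos: [0.476, -0.0265, 0.4054]
ee_rot: [0.004, 1.0, 0.005, 0.007]
force: [0.4, 0.7, 0.2]
opening: 0.0852
```

```bash
python3 -c "
from h import *
say()
s,c=shot('wrist');save(s,'w1')
tgt([.57,-.362,.25],np.radians(87.7))
tgt([.57,0,.27],np.radians(87.7))"
```

```text
t 2.52 grasp [ 0.4781 -0.0251  0.2504] yaw 89.5 z [ 0.013  0.009 -1.   ] F [0.4 0.7 0.2] open 0.0852
shift mm tool axes now [ -95.6 -328.5    2.1] after turn [-104.8 -325.7    1. ] turn [0.02 0.17 0.27] q6 -1.72 yaw 89.3
shift mm tool axes now [-91.6  33.5 -17.4] after turn [-90.3  36.  -19. ] turn [0.02 0.17 0.27] q6 -1.72 yaw 89.3
```

View pics/w1.png

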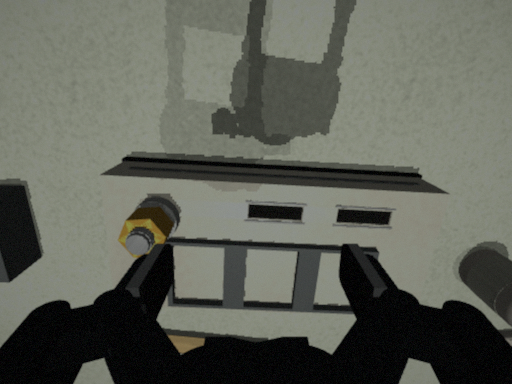

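Slots at (276,212) and (364,217), nut at (145,232), tray just below. I'll measure these precisely in a settled shot.

```bash
cat >> h.py <<'E'
def slots(s,c,boxes):
    g=cv2.cvtColor(s["color"],cv2.COLOR_RGB2GRAY);out=[]
    for x0,y0,x1,y1 in boxes:
        w=g[y0:y1,x0:x1];m=(w<45).astype(np.uint8);n,l,stt,ce=cv2.connectedComponentsWithStats(m)
        i=1+np.argmax(stt[1:,4]);r=cv2.minAreaRect(np.argwhere(l==i)[:,::-1].astype(np.float32));
        b=cv2.boxPoints(r)+[x0,y0];P=np.array([ray(c,q,.075) for q in b]);out.append(P.mean(0))
        print("slot",np.round(P.mean(0),4),"size",np.round([np.linalg.norm(P[0]-P[1]),np.linalg.norm(P[1]-P[2])],4))
    return out
E
python3 - <<'E'
from h import *
st=say()
s,c=shot('wrist')
a,b=slots(s,c,[(245,200,307,224),(333,204,395,229)])
th=np.arctan2(-(b-a)[0],(b-a)[1]);print("deck yaw",np.degrees(th))
R=np.array([[np.cos(th),-np.sin(th)],[np.sin(th),np.cos(th)]])
m=(a+b)[:2]/2
for i,y in enumerate([-85,0,85]): 
    p=m+R@np.array([.082,(y-50)/1000]);print("bay",i,np.round(p,4),proj(c,[[*p,.075]]).round(0))
for z in (.11,.139): print("post top ray",ray(c,(143,243),z).round(4))
# same slots seen from top cam
s,c=shot('top')
print(proj(c,[a,b]))
slots(s,c,[(240,185,264,199),(200,183,226,196)])
E
```

```text
t 2.57 grasp [ 0.481  -0.0321  0.251 ] yaw 89.3 z [ 0.017  0.002 -1.   ] F [ 2.  -5.8 -0.1] open 0.0849
slot [ 0.525  -0.0032  0.075 ] size [0.0145 0.0558]
slot [0.5317 0.0962 0.075 ] size [0.0149 0.0552]
deck yaw -3.890199529508632
bay 0 [ 0.601  -0.0937] [[205. 268.]]
bay 1 [ 0.6068 -0.0089] [[275. 271.]]
bay 2 [0.6126 0.0759] [[345. 274.]]
post top ray [ 0.5471 -0.1477  0.11  ]
post top ray [ 0.5308 -0.1348  0.139 ]
[[250.9085412  192.29336566]
 [213.90377849 190.42508482]]
slot [ 0.5271 -0.0048  0.075 ] size [0.0619 0.0352]
slot [0.5357 0.0973 0.075 ] size [0.062  0.0326]
```

Request:
{"method": "servo_tool", "body": {
  "commands": [
    [0.085,-0.0116,-0.0362,0,0,0,0.1],
    [0.085,-0.0116,-0.0362,0,0,0,0.1],
    [0.085,-0.0116,-0.0362,0,0,0,0.1],
    [0.085,-0.0116,-0.0362,0,0,0,0],
    [0.085,-0.0116,-0.0362,0,0,0,0]
  ]
}}

```text
clock: 3.08
eef_pos: [0.529, -0.2039, 0.4029]
ee_rot: [0.016, 1.0, 0.009, 0.005]
force: [1.6, 1.0, -0.1]
opening: 0.085
```

Request:
{"method": "servo_tool", "body": {
  "commands": [
    [0.085,-0.0116,-0.0362,0,0,0,0],
    [0.085,-0.0116,-0.0362,0,0,0,0],
    [0.085,-0.0116,-0.03,0,0,0,0],
    [0.085,-0.005,-0.02,0,0,0,0],
    [0.085,0,0,0,0,0,0]
  ]
}}

```text
clock: 3.5
eef_pos: [0.5691, -0.3307, 0.4]
ee_rot: [0.014, 1.0, 0.009, 0.005]
force: [-0.3, 1.3, -0.6]
opening: 0.0849
```

Request:
{"method": "servo_tool", "body": {
  "commands": [
    [0.085,0,0,0,0,0,0],
    [0.085,0,0,0,0,0,0]
  ]
}}

```text
clock: 3.67
eef_pos: [0.5698, -0.3286, 0.399]
ee_rot: [0.013, 1.0, 0.011, 0.004]
force: [0.7, 0.1, -0.0]
opening: 0.0846
```

```bash
python3 -c "
from h import *
say()
s,c=shot('wrist');save(s,'w2')
for d in models.masks_of(s,'pin0_head'):
    print(d['box'],d['p'],cv2.minAreaRect(np.argwhere(d['region'])[:,::-1].astype(np.float32)))
print(proj(c,[[.602,-.364,.105],[.539,-.361,.105]]))
"
```

```text
t 3.67 grasp [ 0.5712 -0.3253  0.244 ] yaw 88.5 z [ 0.009  0.021 -1.   ] F [ 0.7  0.1 -0. ] open 0.0846
[195.3, 130.6, 30.4, 30.8] 0.62 ((210.25003051757812, 145.75001525878906), (28.284271240234375, 33.23401641845703), 45.0)
[[213.18677193 213.57216583]
 [211.47639385 149.73978797]]
```

View pics/w2.png

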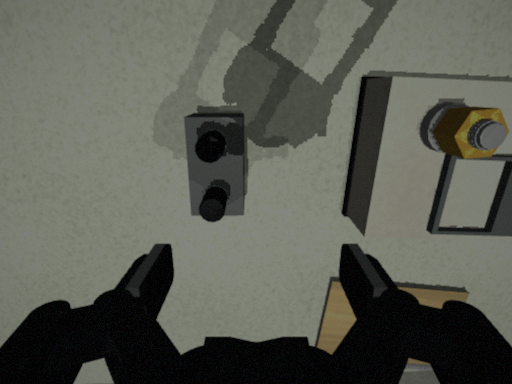

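```bash
python3 -c "
from h import *
s,c=shot('wrist')
for uv in [(210.5,146.5),(212.5,208.5)]: print(ray(c,uv,.105))
p=ray(c,(210.5,146.5),.105)
tgt([p[0],p[1],.15],np.radians(87.5)); tgt([p[0],p[1],.088],np.radians(87.5))
# side check
s,c=shot('side'); 
for d in models.find_in(s,'pin0_head'): print(d['box'],d['p'])
print(proj(c,[[*p[:2],.06],[*p[:2],.105],[.602,-.364,.06],[.602,-.364,.105]]))
"
```

```text
[ 0.53588238 -0.36105523  0.105     ]
[ 0.59652464 -0.36361687  0.105     ]
shift mm tool axes now [ 33.7 -35.7  93.3] after turn [ 32.3 -34.3  94.3] turn [0.2  0.08 0.17] q6 -2.15 yaw 88.5
shift mm tool axes now [ 34.2 -37.1 155.2] after turn [ 32.3 -34.3 156.3] turn [0.2  0.08 0.17] q6 -2.15 yaw 88.5
[369.1, 269.2, 17.4, 26.4] 0.6
[[373.20406939 289.96509833]
 [377.20288179 270.34439188]
 [397.71184509 274.43318694]
 [402.39334124 255.26126146]]
```

Request:
{"method": "servo_tool", "body": {
  "commands": [
    [0.085,0.01,-0.011,0.028,0.1,0.04,0.1],
    [0.085,0.01,-0.011,0.028,0.1,0.04,0.1],
    [0.085,0.01,-0.011,0.028,0,0,0],
    [0.085,0,0,0.01,0,0,0],
    [0.085,0,0,0,0,0,0]
  ]
}}

```text
clock: 4.33
eef_pos: [0.5408, -0.3572, 0.3081]
ee_rot: [0.022, 1.0, -0.003, 0.005]
force: [0.4, 0.5, 0.3]
opening: 0.0849
```

Request:
{"method": "servo_tool", "body": {
  "commands": [
    [0.085,0,0,0,0,0,0],
    [0.085,0,0,0,0,0,0]
  ]
}}

```text
clock: 4.5
eef_pos: [0.5415, -0.3562, 0.3089]
ee_rot: [0.021, 1.0, -0.002, 0.005]
force: [-0.2, -0.4, -0.5]
opening: 0.0846
```

```bash
python3 -c "
from h import *
say()
s,c=shot('wrist');save(s,'w3')
print(proj(c,[[.538,-.362,.105],[.600,-.364,.105]]))
"
```

```text
t 4.5 grasp [ 0.543  -0.3569  0.1539] yaw 87.6 z [ 0.01  -0.005 -1.   ] F [-0.2 -0.4 -0.5] open 0.0846
[[246.68867282 216.39548912]
 [248.35177051 295.80076388]]
```

View pics/w3.png

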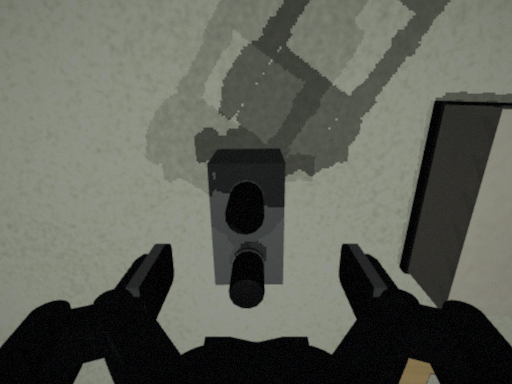

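Nearer pin's head top at (245,214), the farther one at (247,290), consistent with x≈0.536 / 0.596. Descending on the near one.

```bash
python3 -c "
from h import *
tgt([.5365,-.362,.087],np.radians(87.5))
"
```

```text
shift mm tool axes now [ 5.8 -5.6 67.4] after turn [ 5.  -6.  67.4] turn [-0.05  0.11  0.01] q6 -2.18 yaw 87.6
```

Request:
{"method": "servo_tool", "body": {
  "commands": [
    [0.085,0.003,-0.003,0.02,0,0.1,0],
    [0.085,0.003,-0.003,0.02,0,0,0],
    [0.085,0,0,0.016,0,0,0],
    [0.085,0,0,0.01,0,0,0],
    [0.085,0,0,0,0,0,0]
  ]
}}

```text
clock: 4.97
eef_pos: [0.5401, -0.3635, 0.2463]
ee_rot: [0.02, 1.0, -0.007, 0.006]
force: [0.2, 0.2, -0.6]
opening: 0.0848
```

```bash
python3 -c "
from h import *
say();tgt([.5365,-.362,.087],np.radians(87.5))
"
```

```text
t 4.97 grasp [ 0.5418 -0.3658  0.0913] yaw 87.8 z [ 0.011 -0.015 -1.   ] F [ 0.2  0.2 -0.6] open 0.0848
shift mm tool axes now [3.7 1.5 4.2] after turn [3.6 1.4 4.3] turn [-0.14  0.11  0.04] q6 -2.19 yaw 87.8
```

Request:
{"method": "servo_tool", "body": {
  "commands": [
    [0.085,0.0037,0.0015,0.0043,-0.14,0.12,0],
    [0.085,0.001,0,0,0,0,0],
    [0.02,0,0,0,0,0,0],
    [0.02,0,0,0,0,0,0],
    [0.02,0,0,0,0,0,0]
  ],
  "force": 60
}}

```text
clock: 5.38
eef_pos: [0.536, -0.362, 0.2429]
ee_rot: [0.019, 1.0, 0.0, -0.0]
force: [0.9, 0.8, 0.8]
opening: 0.0507
```

Request:
{"method": "servo_tool", "body": {
  "commands": [
    [0.02,0,0,0,0,0,0],
    [0.02,0,0,0,0,0,0],
    [0.02,0,0,0,0,0,0],
    [0.02,0,0,0,0,0,0],
    [0.02,0,0,0,0,0,0]
  ]
}}

```text
clock: 5.8
eef_pos: [0.5368, -0.3628, 0.2453]
ee_rot: [0.019, 1.0, -0.001, 0.002]
force: [-0.4, -0.3, -1.3]
opening: 0.0242
```

```bash
python3 -c "
from h import *
say();tgt([.5365,-.362,.19],np.radians(86.1))
"
```

```text
t 5.8 grasp [ 0.5372 -0.3632  0.0903] yaw 87.8 z [ 0.003 -0.003 -1.   ] F [-0.4 -0.3 -1.3] open 0.0242
shift mm tool axes now [ -0.    0.5 -99.7] after turn [  0.3   0.8 -99.7] turn [-0.02  0.03  0.29] q6 -2.19 yaw 87.8
```

Request:
{"method": "servo_tool", "body": {
  "commands": [
    [0.02,0,0,-0.01,0,0,0],
    [0.02,0,0,-0.025,0,0,0],
    [0.02,0,0,-0.03,0,0,0],
    [0.02,0,0,-0.03,0,0,0.2],
    [0.02,0,0,-0.02,0,0,0]
  ]
}}

```text
clock: 6.22
eef_pos: [0.535, -0.3624, 0.3578]
ee_rot: [0.03, 1.0, -0.0, -0.002]
force: [-0.6, -0.1, -0.5]
opening: 0.0247
```

Request:
{"method": "servo_tool", "body": {
  "commands": [
    [0.02,0,0,0,0,0,0],
    [0.02,0,0,0,0,0,0]
  ]
}}

```text
clock: 6.38
eef_pos: [0.5364, -0.3633, 0.3651]
ee_rot: [0.03, 1.0, -0.003, 0.003]
force: [-0.4, 0.7, -2.0]
opening: 0.0245
```

```bash
python3 -c "
from h import *
st=say()
s,c=shot('wrist');save(s,'w4',(130,150,380,384),2.5)
R=Rt.from_quat(st['ee_rot']).as_matrix()
P=[st['eef_pos']+R@np.array([0,0,G+d]) for d in (-.016,.030,.080)]
print((proj(c,P)-[130,150])*2.5)
for n in ('side',):
    s,c=shot(n);save(s,'s4',(300,180,480,320),3);print((proj(c,P)-[300,180])*3)
a=cv2.imread('pics/w4.png');b=cv2.imread('pics/s4.png');b=cv2.resize(b,(540,420))
cv2.imwrite('pics/c4.png',np.hstack([cv2.resize(a,(400,374)),cv2.resize(b,(400,311))[:311] if 0 else cv2.copyMakeBorder(cv2.resize(b,(400,311)),0,63,0,0,0)]))
"
```

```text
t 6.38 grasp [ 0.5373 -0.3643  0.2101] yaw 86.6 z [ 0.006 -0.006 -1.   ] F [-0.4  0.7 -2. ] open 0.0245
[[309.61025961 340.47056794]
 [310.97742249 218.53518097]
 [311.84706353 140.97308644]]
[[275.96745229  89.54652001]
 [261.28923485 164.13572571]
 [246.66467216 238.45227811]]
```

View pics/c4.png

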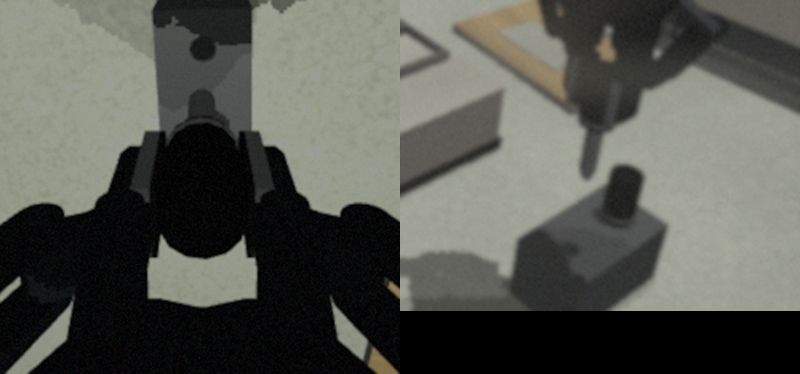

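```bash
python3 -c "
from h import *
tgt([.530,.0765,.25],np.radians(86.1))
"
```

```text
shift mm tool axes now [ 32.5 438.3 -43.6] after turn [ 36.2 438.3 -41.1] turn [-0.05  0.05  0.08] q6 -2.17 yaw 86.6
```

Request:
{"method": "servo_tool", "body": {
  "commands": [
    [0.02,0,0,-0.03,-0.05,0.05,0.1],
    [0.02,0.003,0.03,-0.012,0,0,0],
    [0.02,0.003,0.036,0,0,0,0],
    [0.02,0.003,0.038,0,0,0,0],
    [0.02,0.003,0.038,0,0,0,0]
  ]
}}

```text
clock: 6.9
eef_pos: [0.5316, -0.2223, 0.3964]
ee_rot: [0.041, 0.999, 0.003, -0.007]
force: [0.8, 1.5, -0.7]
opening: 0.0245
```

Request:
{"method": "servo_tool", "body": {
  "commands": [
    [0.02,0.003,0.038,0,0,0,0],
    [0.02,0.003,0.038,0,0,0,0],
    [0.02,0.003,0.038,0,0,0,0],
    [0.02,0.003,0.038,0,0,0,0],
    [0.02,0.003,0.038,0,0,0,0]
  ]
}}

```text
clock: 7.32
eef_pos: [0.5271, -0.0227, 0.3867]
ee_rot: [0.043, 0.999, 0.006, -0.017]
force: [0.7, 0.2, -0.3]
opening: 0.0244
```

Request:
{"method": "servo_tool", "body": {
  "commands": [
    [0.02,0.003,0.038,0,0,0,0],
    [0.02,0.003,0.035,0,0,0,0],
    [0.02,0,0.01,0,0,0,0],
    [0.02,0,0,0,0,0,0],
    [0.02,0,0,0,0,0,0]
  ]
}}

```text
clock: 7.73
eef_pos: [0.5228, 0.0715, 0.3773]
ee_rot: [0.038, 0.999, 0.006, -0.027]
force: [-0.4, 0.1, -1.4]
opening: 0.0248
```

```bash
python3 -c "
from h import *
say();tgt([.530,.0765,.17],np.radians(86.1))
"
```

```text
t 7.73 grasp [0.5146 0.0738 0.2225] yaw 85.6 z [-0.053  0.015 -0.998] F [-0.4  0.1 -1.4] open 0.0248
shift mm tool axes now [-9.6  5.  51.9] after turn [-6.9  5.5 52.3] turn [ 0.11 -0.51 -0.08] q6 -1.45 yaw 85.6
```

Request:
{"method": "servo_tool", "body": {
  "commands": [
    [0.02,-0.0035,0.003,0,0.06,-0.26,-0.04],
    [0.02,-0.0035,0.003,0,0.06,-0.26,-0.04],
    [0.02,0,0,0.02,0,0,0],
    [0.02,0,0,0.02,0,0,0],
    [0.02,0,0,0.006,0,0,0]
  ]
}}

```text
clock: 8.15
eef_pos: [0.531, 0.0698, 0.3276]
ee_rot: [0.036, 0.999, -0.003, 0.0]
force: [-0.5, -0.7, -0.1]
opening: 0.0241
```

Request:
{"method": "servo_tool", "body": {
  "commands": [
    [0.02,0,0,0,0,0,0],
    [0.02,0,0,0,0,0,0]
  ]
}}

```text
clock: 8.32
eef_pos: [0.5301, 0.0669, 0.3249]
ee_rot: [0.038, 0.999, -0.004, -0.003]
force: [-0.4, 0.7, -0.5]
opening: 0.0249
```

```bash
python3 -c "
from h import *
st=say();tgt([.530,.0765,.17],np.radians(86.1))
s,c=shot('wrist');save(s,'w5',(160,100,420,300),3)
R=Rt.from_quat(st['ee_rot']).as_matrix()
P=[st['eef_pos']+R@np.array([0,0,G+.080])]
print('tip on axis',(proj(c,P)-[160,100])*3)
"
```

```text
t 8.32 grasp [0.5292 0.0656 0.1699] yaw 85.6 z [-0.006 -0.008 -1.   ] F [-0.4  0.7 -0.5] open 0.0249
shift mm tool axes now [ 0.9  9.6 -0.2] after turn [ 0.8  9.6 -0.1] turn [-0.08 -0.05 -0.08] q6 -1.44 yaw 85.6
tip on axis [[284.30648027 319.25985205]]
```

View pics/w5.png

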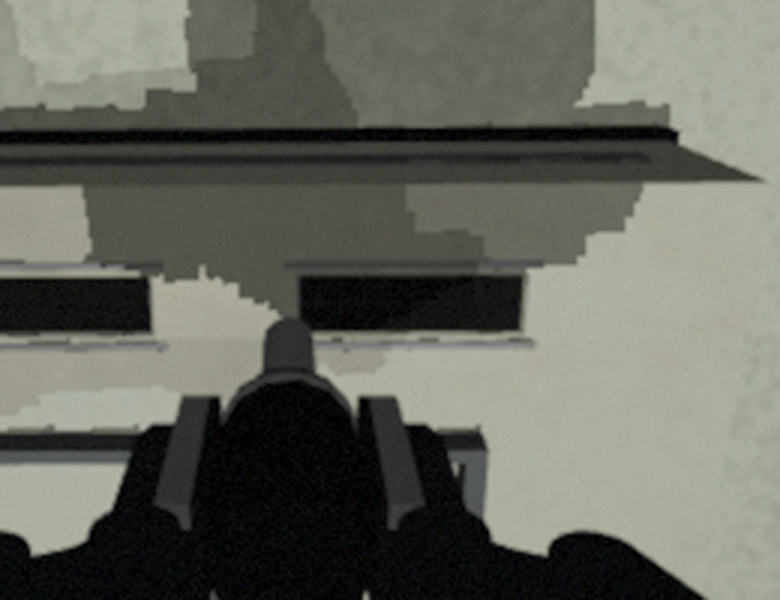

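```bash
python3 -c "
from h import *
st=say();s,c=shot('wrist')
f=lambda u,v:(u/3+160,v/3+100)
t=ray(c,f(290,327),.090);S=ray(c,f(412,303.5),.075);E=ray(c,f(300,303),.075)
R=Rt.from_quat(st['ee_rot']).as_matrix()
print(t,S,E,'tool-frame tip->slot mm',R.T@(S-t)*1000,'tip rel axis',(R.T@(t-st['eef_pos']))*1000)
print([R.T@(ray(c,f(412,v),.075)-t)*1000 for v in (275,332)])
"
```

```text
t 8.37 grasp [0.5293 0.0656 0.1701] yaw 85.6 z [-0.006 -0.008 -1.   ] F [-0.9  0.6 -1.1] open 0.0245
[0.53103835 0.06621207 0.09      ] [0.53257978 0.09883702 0.075     ] [0.53028282 0.0688653  0.075     ] tool-frame tip->slot mm [ 0.87714317 32.77548919 14.72280366] tip rel axis [ -2.11966571   1.43883585 235.0568399 ]
[array([ 8.93419385, 32.41432114, 14.76675866]), array([-7.35279197, 33.14440701, 14.67790549])]
```

Request:
{"method": "servo_tool", "body": {
  "commands": [
    [0.02,0.001,0.007,0,-0.08,-0.05,-0.08],
    [0.02,0,0.006,0,0,0,0],
    [0.02,0,0,0,0,0,0],
    [0.02,0,0,0,0,0,0]
  ]
}}

```text
clock: 8.75
eef_pos: [0.5318, 0.0812, 0.3289]
ee_rot: [0.034, 0.999, 0.001, 0.004]
force: [0.4, 0.3, -1.1]
opening: 0.0247
```

```bash
python3 -c "
from h import *
st=say();s,c=shot('wrist');save(s,'x5',(160,100,420,300),3)
R=Rt.from_quat(st['ee_rot']).as_matrix();q=np.array([-.0021,.0014,.235]);t=st['eef_pos']+R@q
print('tip',t.round(4));tgt([.53165-.0021,.0789-.001,.17],np.radians(86.1))
S=slots(s,c,[(200,180,350,216)])
"
```

```text
t 8.75 grasp [0.533  0.0815 0.1739] yaw 86.1 z [ 0.008  0.002 -1.   ] F [ 0.4  0.3 -1.1] open 0.0247
tip [0.5359 0.0829 0.094 ]
shift mm tool axes now [ 2.1 -3.5  4.1] after turn [ 2.1 -3.5  4.1] turn [0.02 0.08 0.  ] q6 -1.43 yaw 86.1
slot [0.5321 0.0983 0.075 ] size [0.0581 0.0147]
```

Request:
{"method": "servo_tool", "body": {
  "commands": [
    [0.02,0.0021,-0.003,0,0,0.08,0],
    [0.02,0,0,0.01,0,0,0],
    [0.02,0,0,0.01,0,0,0],
    [0.02,0,0,0.005,0,0,0],
    [0.02,0,0,0,0,0,0]
  ]
}}

```text
clock: 9.22
eef_pos: [0.5294, 0.0786, 0.3025]
ee_rot: [0.033, 0.999, 0.001, 0.0]
force: [-0.4, -1.0, -0.5]
opening: 0.0245
```

```bash
cat >> h.py <<'E'
def tip(q=(-.0021,.0014,.235)):
    st=say();R=Rt.from_quat(st['ee_rot']).as_matrix();t=st['eef_pos']+R@np.array(q);print('tip',t.round(4));return t
E
python3 -c "
from h import *
t=tip();print('want x',.5325+.068*(t[1]-.0985))
tgt([.53165-.0021,.0789-.001,.14],np.radians(86.1))
"
```

```text
t 9.22 grasp [0.5295 0.079  0.1475] yaw 86.2 z [ 0.001  0.002 -1.   ] F [-0.4 -1.  -0.5] open 0.0245
tip [0.5318 0.0804 0.0675]
want x 0.5312723394206867
shift mm tool axes now [-0.2 -0.8  7.4] after turn [-0.2 -0.7  7.5] turn [0.02 0.01 0.01] q6 -1.44 yaw 86.2
```

Tip is inside the slot (z 0.0675), no force. Down to the bar.

Request:
{"method": "servo_tool", "body": {
  "commands": [
    [0.02,0,-0.001,0.008,0,0,0],
    [0.02,0,0,0.006,0,0,0],
    [0.02,0,0,0.004,0,0,0],
    [0.02,0,0,0.003,0,0,0],
    [0.02,0,0,0.002,0,0,0]
  ]
}}

```text
clock: 9.63
eef_pos: [0.5293, 0.0777, 0.276]
ee_rot: [0.034, 0.999, 0.002, -0.0]
force: [0.3, 1.9, -0.3]
opening: 0.0248
```

```bash
python3 -c "
from h import *
tip()"
```

```text
t 9.63 grasp [0.5292 0.0783 0.121 ] yaw 86.1 z [-0.     0.004 -1.   ] F [ 0.3  1.9 -0.3] open 0.0248
tip [0.5314 0.0798 0.041 ]
```

Request:
{"method": "servo_tool", "body": {
  "commands": [
    [0.02,0,0,0.005,0,0,0],
    [0.02,0,0,0.005,0,0,0],
    [0.02,0,0,0.004,0,0,0]
  ]
}}

```text
clock: 9.88
eef_pos: [0.5298, 0.0781, 0.2617]
ee_rot: [0.034, 0.999, 0.002, 0.001]
force: [-0.1, 1.2, -0.3]
opening: 0.0243
```

```bash
python3 -c "
from h import *
tip()"
```

```text
t 9.88 grasp [0.53   0.0788 0.1067] yaw 86.1 z [ 0.001  0.004 -1.   ] F [-0.1  1.2 -0.3] open 0.0243
tip [0.5323 0.0804 0.0267]
```

Request:
{"method": "servo_tool", "body": {
  "commands": [
    [0.02,0,0,0.001,0,0,0],
    [0.02,0,0,0.0015,0,0,0],
    [0.02,0,0,0.001,0,0,0],
    [0.02,0,0,0.001,0,0,0]
  ]
}}

```text
clock: 10.22
eef_pos: [0.53, 0.0783, 0.2595]
ee_rot: [0.034, 0.999, 0.002, -0.001]
force: [-2.4, 0.0, 5.0]
opening: 0.0246
```

```bash
python3 -c "
from h import *
tip()"
```

```text
t 10.22 grasp [0.5297 0.0788 0.1045] yaw 86.1 z [-0.002  0.004 -1.   ] F [-2.4  0.   5. ] open 0.0246
tip [0.5317 0.0804 0.0245]
```

Request:
{"method": "servo_tool", "body": {
  "commands": [
    [0.02,0,0,0.0015,0,0,0],
    [0.06,0,0,0,0,0,0],
    [0.06,0,0,0,0,0,0],
    [0.06,0,0,0,0,0,0],
    [0.06,0,0,0,0,0,0]
  ]
}}

```text
clock: 10.63
eef_pos: [0.5309, 0.0779, 0.2606]
ee_rot: [0.033, 0.999, 0.001, 0.0]
force: [-0.1, 0.5, 0.2]
opening: 0.0601
```

Request:
{"method": "servo_tool", "body": {
  "commands": [
    [0.06,0,0,-0.01,0,0,0],
    [0.06,0,0,-0.03,0,0,0],
    [0.06,0,0,-0.035,0,0,0],
    [0.06,0,0,-0.035,0,0,0],
    [0.085,0,0,-0.02,0,0,0]
  ]
}}

```text
clock: 11.05
eef_pos: [0.5281, 0.077, 0.3893]
ee_rot: [0.033, 0.999, 0.0, -0.009]
force: [0.5, -0.4, -0.3]
opening: 0.0705
```

Request:
{"method": "servo_tool", "body": {
  "commands": [
    [0.085,0,0,0,0,0,0],
    [0.085,0,0,0,0,0,0]
  ]
}}

```text
clock: 11.22
eef_pos: [0.5299, 0.0771, 0.3966]
ee_rot: [0.033, 0.999, 0.001, -0.002]
force: [-0.0, -0.0, -1.2]
opening: 0.0849
```

```bash
python3 -c "
from h import *
st=say();s,c=shot('wrist');save(s,'w6',(120,80,420,310),2)
s,c=shot('side');save(s,'s6',(190,120,330,260),3)
a=cv2.imread('pics/w6.png');b=cv2.resize(cv2.imread('pics/s6.png'),None,fx=1,fy=1)[:460]
a=cv2.resize(a,(450,345));b=cv2.resize(b,(345,345));cv2.imwrite('pics/c6.png',np.hstack([a,b]))
P=[[.532,.0804,.075],[.532,.0804,.120]]
print((proj(c,P)-[190,120])*3)
tgt([.5975,-.364,.23],np.radians(87.5))
"
```

```text
t 11.22 grasp [0.5292 0.0773 0.2416] yaw 86.2 z [-0.005  0.001 -1.   ] F [-0.  -0.  -1.2] open 0.0849
[[126.70011984 194.47961561]
 [123.95318618 147.85047712]]
shift mm tool axes now [ -97.  -435.6    9.3] after turn [ -86.9 -437.7   10.3] turn [ 0.01 -0.06 -0.22] q6 -1.44 yaw 86.2
```

View pics/c6.png

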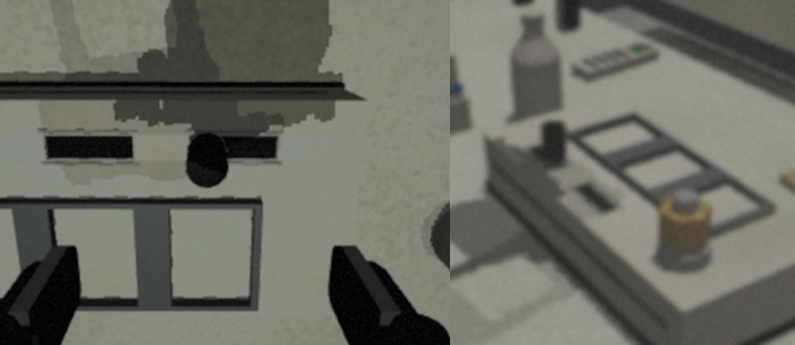

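Request:
{"method": "servo_tool", "body": {
  "commands": [
    [0.085,-0.0074,-0.0365,0,0,0,-0.05],
    [0.085,-0.0074,-0.0365,0,0,0,-0.05],
    [0.085,-0.0074,-0.0365,0,0,0,-0.05],
    [0.085,-0.0074,-0.0365,0,0,0,0],
    [0.085,-0.0074,-0.0365,0,0,0,0]
  ]
}}

```text
clock: 11.73
eef_pos: [0.5539, -0.1052, 0.3841]
ee_rot: [0.018, 1.0, 0.004, -0.012]
force: [0.3, 0.1, -0.1]
opening: 0.085
```

Request:
{"method": "servo_tool", "body": {
  "commands": [
    [0.085,-0.0074,-0.0365,0,0,0,0],
    [0.085,-0.0074,-0.0365,0,0,0,0],
    [0.085,-0.0074,-0.0365,0,0,0,0],
    [0.085,-0.0074,-0.0365,0,0,0,0],
    [0.085,-0.0074,-0.0365,0,0,0,0]
  ]
}}

```text
clock: 12.15
eef_pos: [0.5806, -0.2965, 0.3673]
ee_rot: [0.018, 1.0, 0.009, -0.022]
force: [1.5, -0.5, 0.4]
opening: 0.0852
```

Request:
{"method": "servo_tool", "body": {
  "commands": [
    [0.085,-0.0074,-0.0365,0,0,0,0],
    [0.085,-0.006,-0.02,0,0,0,0],
    [0.085,0,0,0,0,0,0],
    [0.085,0,0,0,0,0,0]
  ]
}}

```text
clock: 12.48
eef_pos: [0.5886, -0.3638, 0.3528]
ee_rot: [0.022, 0.999, 0.012, -0.029]
force: [0.2, 0.9, -0.2]
opening: 0.0855
```

```bash
python3 -c "
from h import *
say();tgt([.599,-.364,.13],np.radians(87.5))
s,c=shot('wrist');cc=s['color'][:,:,::-1];save(s,'w7')
print(proj(c,[[.599,-.364,.105]]))
"
```

```text
t 12.48 grasp [ 0.5796 -0.3599  0.1981] yaw 87.4 z [-0.058  0.025 -0.998] F [ 0.2  0.9 -0.2] open 0.0855
shift mm tool axes now [-14.4  -1.3  67. ] after turn [-10.4   0.2  67.8] turn [ 0.21 -0.56 -0.01] q6 -2.13 yaw 87.4
[[248.3921139  229.58080648]]
```

Request:
{"method": "servo_tool", "body": {
  "commands": [
    [0.085,-0.005,0,0.0,0.1,-0.28,0],
    [0.085,-0.005,0,0.0,0.1,-0.28,0],
    [0.085,0,0,0.02,0,0,0],
    [0.085,0,0,0.02,0,0,0],
    [0.085,0,0,0,0,0,0]
  ]
}}

```text
clock: 12.95
eef_pos: [0.5975, -0.3557, 0.3064]
ee_rot: [0.019, 1.0, 0.004, -0.003]
force: [-0.2, -0.3, -1.1]
opening: 0.0853
```

Request:
{"method": "servo_tool", "body": {
  "commands": [
    [0.085,0,0,0,0,0,0]
  ]
}}

```text
clock: 13.03
eef_pos: [0.5973, -0.3538, 0.3055]
ee_rot: [0.019, 1.0, 0.005, -0.004]
force: [0.4, 0.1, -0.4]
opening: 0.0847
```

```bash
python3 -c "
from h import *
say();tgt([.599,-.364,.09],np.radians(87.5))
s,c=shot('wrist')
print(proj(c,[[.599,-.364,.105]]))
g=cv2.cvtColor(s['color'],cv2.COLOR_RGB2GRAY);save(s,'w7',(200,150,320,330),3)
for d in models.masks_of(s,'pin0_head'): print(d['box'],d['p'])
"
```

```text
t 13.03 grasp [ 0.5961 -0.3524  0.1505] yaw 87.9 z [-0.008  0.01  -1.   ] F [ 0.4  0.1 -0.4] open 0.0847
shift mm tool axes now [ -2.5 -10.7  60.4] after turn [ -2.1 -10.1  60.5] turn [ 0.09 -0.08  0.06] q6 -2.13 yaw 87.9
[[235.97822213 231.30660067]]
```

View pics/w7.png

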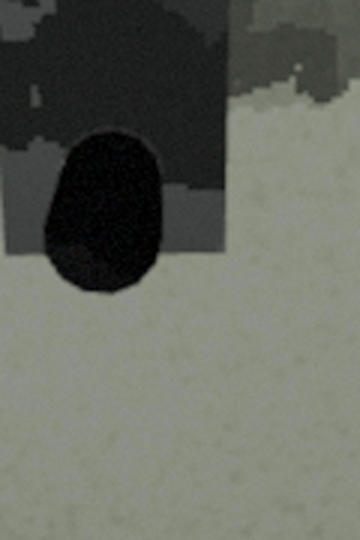

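Request:
{"method": "servo_tool", "body": {
  "commands": [
    [0.085,-0.002,-0.005,0.02,0.09,-0.08,0.06],
    [0.085,0,-0.005,0.02,0,0,0],
    [0.085,0,0,0.012,0,0,0],
    [0.085,0,0,0.005,0,0,0],
    [0.085,0,0,0,0,0,0]
  ]
}}

```text
clock: 13.55
eef_pos: [0.602, -0.3639, 0.2552]
ee_rot: [0.021, 1.0, -0.004, 0.006]
force: [0.1, 0.4, 0.2]
opening: 0.085
```

```bash
python3 -c "
from h import *
say();tgt([.5985,-.3645,.0895],np.radians(87.5))
"
```

```text
t 13.55 grasp [ 0.6037 -0.365   0.1002] yaw 87.6 z [ 0.011 -0.007 -1.   ] F [0.1 0.4 0.2] open 0.085
shift mm tool axes now [ 3.6 -0.7 10.6] after turn [ 3.5 -0.8 10.7] turn [-0.07  0.11  0.02] q6 -2.14 yaw 87.6
```

Request:
{"method": "servo_tool", "body": {
  "commands": [
    [0.085,0.0035,0,0.007,-0.07,0.11,0],
    [0.085,0,0,0.003,0,0,0],
    [0.02,0,0,0,0,0,0],
    [0.02,0,0,0,0,0,0],
    [0.02,0,0,0,0,0,0]
  ]
}}

```text
clock: 13.97
eef_pos: [0.5994, -0.364, 0.2479]
ee_rot: [0.021, 1.0, -0.0, 0.001]
force: [0.6, -1.1, -1.1]
opening: 0.0513
```

Request:
{"method": "servo_tool", "body": {
  "commands": [
    [0.02,0,0,0,0,0,0],
    [0.02,0,0,0,0,0,0],
    [0.02,0,0,0,0,0,0],
    [0.02,0,0,0,0,0,0],
    [0.02,0,0,0,0,0,0]
  ]
}}

```text
clock: 14.38
eef_pos: [0.5999, -0.3645, 0.2497]
ee_rot: [0.02, 1.0, -0.001, 0.002]
force: [-0.2, 0.8, -1.0]
opening: 0.0249
```

```bash
python3 -c "
from h import *
say();tgt([.524,-.022,.25],np.radians(86.1))
"
```

```text
t 14.38 grasp [ 0.6007 -0.365   0.0947] yaw 87.7 z [ 0.005 -0.003 -1.   ] F [-0.2  0.8 -1. ] open 0.0249
shift mm tool axes now [  89.2  338.6 -156.7] after turn [  99.1  336.5 -155.3] turn [-0.03  0.05  0.26] q6 -2.14 yaw 87.7
```

Request:
{"method": "servo_tool", "body": {
  "commands": [
    [0.02,0,0,-0.02,0,0,0],
    [0.02,0,0,-0.035,0,0,0],
    [0.02,0,0,-0.038,0,0,0.1],
    [0.02,0,0,-0.038,0,0,0.1],
    [0.02,0.0,0,-0.028,0,0,0]
  ]
}}

```text
clock: 14.8
eef_pos: [0.5973, -0.3639, 0.4]
ee_rot: [0.031, 1.0, 0.001, -0.003]
force: [1.2, -0.7, -0.6]
opening: 0.0245
```

Request:
{"method": "servo_tool", "body": {
  "commands": [
    [0.02,0.01,0.034,0,0,-0.05,0],
    [0.02,0.01,0.034,0,0,-0.05,0],
    [0.02,0.01,0.034,0,0,-0.05,0],
    [0.02,0.01,0.034,0,0,-0.05,0],
    [0.02,0.01,0.034,0,0,-0.05,0]
  ]
}}

```text
clock: 15.22
eef_pos: [0.5601, -0.1945, 0.4111]
ee_rot: [0.037, 0.999, -0.008, 0.022]
force: [0.5, -0.8, -0.5]
opening: 0.0242
```

Request:
{"method": "servo_tool", "body": {
  "commands": [
    [0.02,0.01,0.034,0,0,-0.05,0],
    [0.02,0.01,0.034,0,0,-0.05,0],
    [0.02,0.01,0.034,0,0,-0.05,0],
    [0.02,0.01,0.034,0,0,0,0],
    [0.02,0,0,0,0,0,0]
  ]
}}

```text
clock: 15.63
eef_pos: [0.5248, -0.0447, 0.4064]
ee_rot: [0.036, 0.999, -0.006, 0.029]
force: [0.5, -0.3, -1.0]
opening: 0.0242
```

```bash
python3 -c "
from h import *
tip((-.002,.0014,.24));tgt([.524,-.022,.18],np.radians(86.1))
"
```

```text
t 15.63 grasp [ 0.5338 -0.0467  0.2516] yaw 85.9 z [ 0.058 -0.013 -0.998] F [ 0.5 -0.3 -1. ] open 0.0242
tip [ 0.5409 -0.0466  0.1669]
shift mm tool axes now [ 6.6 23.2 70.9] after turn [ 2.3 22.5 71.4] turn [-0.09  0.56 -0.03] q6 -1.66 yaw 85.9
```

Request:
{"method": "servo_tool", "body": {
  "commands": [
    [0.02,0.001,0.011,0.0,-0.04,0.28,0],
    [0.02,0.001,0.011,0.0,-0.04,0.28,0],
    [0.02,0,0,0.03,0,0,0],
    [0.02,0,0,0.025,0,0,0],
    [0.02,0,0,0.012,0,0,0]
  ]
}}

```text
clock: 16.05
eef_pos: [0.5252, -0.0184, 0.3426]
ee_rot: [0.032, 0.999, -0.001, 0.005]
force: [-0.9, 0.3, -1.1]
opening: 0.0243
```

Request:
{"method": "servo_tool", "body": {
  "commands": [
    [0.02,0,0,0,0,0,0],
    [0.02,0,0,0,0,0,0]
  ]
}}

```text
clock: 16.22
eef_pos: [0.5237, -0.0184, 0.339]
ee_rot: [0.032, 0.999, -0.0, 0.001]
force: [0.3, 0.7, -1.6]
opening: 0.0244
```

```bash
python3 -c "
from h import *
t=tip((-.002,.0014,.24));tgt([.524,-.022,.18],np.radians(86.1))
s,c=shot('wrist');save(s,'w8',(160,100,420,300),3)
P=t;print((proj(c,[P,[.525,-.0032,.075],[.527,-.0035,.075]])-[160,100])*3)
"
```

```text
t 16.22 grasp [ 0.524  -0.0186  0.184 ] yaw 86.4 z [ 0.002 -0.001 -1.   ] F [ 0.3  0.7 -1.6] open 0.0244
tip [ 0.5263 -0.0173  0.099 ]
shift mm tool axes now [-0.5 -3.5  4. ] after turn [-0.6 -3.5  4. ] turn [-0.01  0.02  0.05] q6 -1.63 yaw 86.4
[[289.72429895 319.3152049 ]
 [339.1556336  280.95599273]
 [338.4069602  287.65673877]]
```

View pics/w8.png

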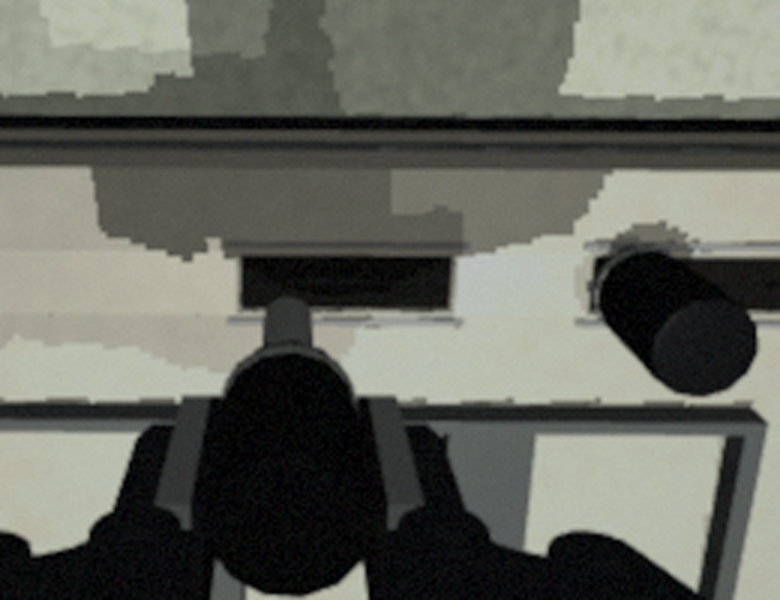

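```bash
python3 -c "
from h import *
st=say();s,c=shot('wrist')
f=lambda u,v:(u/3+160,v/3+100)
t=ray(c,f(289,305.5),.0992);S=ray(c,f(346.5,283.5),.075)
R=Rt.from_quat(st['ee_rot']).as_matrix()
print(t,S,'tool-frame tip->slot mm',R.T@(S-t)*1000,'tip rel axis',(R.T@(t-st['eef_pos']))*1000)
"
```

```text
t 16.27 grasp [ 0.5239 -0.0186  0.1841] yaw 86.4 z [ 0.002 -0.001 -1.   ] F [-0.6 -0.1 -0.3] open 0.0245
[ 0.52227653 -0.01734027  0.0992    ] [ 0.52577895 -0.0011991   0.075     ] tool-frame tip->slot mm [-2.42245691 16.34467615 24.19560552] tip rel axis [  1.84717035   1.20590024 239.88858488]
```

Request:
{"method": "servo_tool", "body": {
  "commands": [
    [0.02,-0.0024,-0.0027,0.01,0,0.02,0.04],
    [0.02,0,0,0.01,0,0,0],
    [0.02,0,0,0.008,0,0,0],
    [0.02,0,0,0.003,0,0,0],
    [0.02,0,0,0,0,0,0]
  ]
}}

```text
clock: 16.73
eef_pos: [0.5285, -0.0228, 0.3104]
ee_rot: [0.035, 0.999, -0.001, 0.004]
force: [-1.3, -0.2, -0.0]
opening: 0.0241
```

```bash
cat >> h.py <<'E'
def tip2():
    t=tip((.0018,.0012,.240));d=t[:2]-[.5258,-.0012];print('along',round(d[1]*.9977-0+d[0]*.068,4),'across',round(d[0]*.9977-d[1]*.068,4));return t
E
python3 -c "
from h import *
t=tip2();tgt([.5244,-.0212,.14],np.radians(86.1))
"
```

```text
t 16.73 grasp [ 0.5298 -0.023   0.1554] yaw 86.0 z [ 0.009 -0.002 -1.   ] F [-1.3 -0.2 -0. ] open 0.0241
tip [ 0.5288 -0.0219  0.0703]
along -0.0204 across 0.0044
shift mm tool axes now [ 4.3  1.3 15.3] after turn [ 4.2  1.3 15.4] turn [-0.01  0.08 -0.01] q6 -1.63 yaw 86.0
```

Request:
{"method": "servo_tool", "body": {
  "commands": [
    [0.02,0.0022,0,0,0,0.08,0],
    [0.02,0,0,0,0,0,0],
    [0.02,0,0,0,0,0,0]
  ]
}}

```text
clock: 16.98
eef_pos: [0.526, -0.0227, 0.3096]
ee_rot: [0.035, 0.999, -0.001, -0.001]
force: [0.0, -0.5, -0.6]
opening: 0.0243
```

```bash
python3 -c "
from h import *
t=tip2()
"
```

```text
t 16.98 grasp [ 0.5258 -0.0228  0.1546] yaw 86.0 z [-0.001 -0.001 -1.   ] F [ 0.  -0.5 -0.6] open 0.0243
tip [ 0.524  -0.0216  0.0696]
along -0.0205 across -0.0005
```

Request:
{"method": "servo_tool", "body": {
  "commands": [
    [0.02,0,0,0.007,0,0,0],
    [0.02,0,0,0.005,0,0,0],
    [0.02,0,0,0.003,0,0,0],
    [0.02,0,0,0.002,0,0,0],
    [0.02,0,0,0.002,0,0,0]
  ]
}}

```text
clock: 17.4
eef_pos: [0.5264, -0.0226, 0.2896]
ee_rot: [0.035, 0.999, -0.001, 0.001]
force: [-0.1, -0.2, -0.5]
opening: 0.0245
```

```bash
python3 -c "
from h import *
t=tip2()
"
```

```text
t 17.4 grasp [ 0.5267 -0.0228  0.1346] yaw 86.0 z [ 0.002 -0.001 -1.   ] F [-0.1 -0.2 -0.5] open 0.0245
tip [ 0.5251 -0.0216  0.0496]
along -0.0204 across 0.0007
```

Request:
{"method": "servo_tool", "body": {
  "commands": [
    [0.02,0,0,0.002,0,0,0],
    [0.02,0,0,0.002,0,0,0]
  ]
}}

```text
clock: 17.57
eef_pos: [0.5277, -0.0227, 0.2886]
ee_rot: [0.035, 0.999, -0.001, 0.001]
force: [-4.7, 0.3, 15.9]
opening: 0.0242
```

```bash
python3 -c "
from h import *
t=tip2()
"
```

```text
t 17.57 grasp [ 0.5281 -0.0229  0.1336] yaw 86.0 z [ 0.003 -0.001 -1.   ] F [-4.7  0.3 15.9] open 0.0242
tip [ 0.5266 -0.0217  0.0486]
along -0.0204 across 0.0022
```

Request:
{"method": "servo_tool", "body": {
  "commands": [
    [0.02,0.0015,0.003,0.001,0,0,0],
    [0.02,0,0.003,0.001,0,0,0],
    [0.02,0,0.003,0.001,0,0,0]
  ]
}}

```text
clock: 17.82
eef_pos: [0.5281, -0.0156, 0.2888]
ee_rot: [0.033, 0.999, -0.004, 0.003]
force: [-3.2, -6.9, 7.8]
opening: 0.0247
```

```bash
python3 -c "
from h import *
t=tip2()
"
```

```text
t 17.82 grasp [ 0.5288 -0.017   0.1338] yaw 86.2 z [ 0.005 -0.009 -1.   ] F [-3.2 -6.9  7.8] open 0.0247
tip [ 0.5275 -0.0164  0.0488]
along -0.0151 across 0.0028
```

Request:
{"method": "servo_tool", "body": {
  "commands": [
    [0.02,0.0015,0.003,0.0008,-0.08,0.05,0],
    [0.02,0.0005,0.003,0.0008,-0.03,0,0],
    [0.02,0,0.003,0.0008,-0.03,0,0]
  ]
}}

```text
clock: 18.07
eef_pos: [0.5285, -0.0082, 0.2888]
ee_rot: [0.031, 0.999, -0.0, 0.003]
force: [-2.3, -7.7, 7.3]
opening: 0.0243
```

```bash
python3 -c "
from h import *
t=tip2()
"
```

```text
t 18.07 grasp [ 0.5293 -0.0084  0.1338] yaw 86.4 z [ 0.006 -0.001 -1.   ] F [-2.3 -7.7  7.3] open 0.0243
tip [ 0.5281 -0.0072  0.0488]
along -0.0058 across 0.0027
```

Request:
{"method": "servo_tool", "body": {
  "commands": [
    [0.02,0.0015,0.003,0.0008,-0.03,0.06,0.03],
    [0.02,0.0005,0.003,0.0008,-0.03,0.02,0],
    [0.02,0,0.003,0.0008,-0.03,0,0]
  ]
}}

```text
clock: 18.32
eef_pos: [0.5292, -0.0003, 0.2888]
ee_rot: [0.032, 0.999, 0.002, 0.002]
force: [-2.6, -4.6, 7.4]
opening: 0.0242
```

```bash
python3 -c "
from h import *
t=tip2()
"
```

```text
t 18.32 grasp [5.299e-01 2.000e-04 1.338e-01] yaw 86.3 z [ 0.005  0.003 -1.   ] F [-2.6 -4.6  7.4] open 0.0242
tip [0.5285 0.0017 0.0488]
along 0.0031 across 0.0025
```

Request:
{"method": "servo_tool", "body": {
  "commands": [
    [0.02,0.0015,0.003,0.0008,0,0.06,0.02],
    [0.02,0.0005,0.003,0.0008,-0.02,0.03,0],
    [0.02,0,0.003,0.0008,-0.02,0,0]
  ]
}}

```text
clock: 18.57
eef_pos: [0.5292, 0.0091, 0.2874]
ee_rot: [0.033, 0.999, 0.004, 0.0]
force: [-1.0, 0.5, -1.2]
opening: 0.0245
```

```bash
python3 -c "
from h import *
t=tip2()
"
```

```text
t 18.57 grasp [0.5293 0.0103 0.1324] yaw 86.2 z [ 0.001  0.008 -1.   ] F [-1.   0.5 -1.2] open 0.0245
tip [0.5276 0.0122 0.0474]
along 0.0135 across 0.0009
```

Request:
{"method": "servo_tool", "body": {
  "commands": [
    [0.02,0,0.0035,0.001,0.08,0,0],
    [0.02,0,0.001,0.003,0,0,0],
    [0.02,0,0,0.003,0,0,0]
  ]
}}

```text
clock: 18.82
eef_pos: [0.5293, 0.0147, 0.2796]
ee_rot: [0.032, 0.999, -0.002, -0.0]
force: [-1.3, -5.7, 3.2]
opening: 0.025
```

```bash
python3 -c "
from h import *
t=tip2()
"
```

```text
t 18.82 grasp [0.5291 0.0142 0.1246] yaw 86.3 z [-0.001 -0.003 -1.   ] F [-1.3 -5.7  3.2] open 0.025
tip [0.5273 0.0152 0.0396]
along 0.0165 across 0.0004
```

Request:
{"method": "servo_tool", "body": {
  "commands": [
    [0.02,0,-0.001,0.003,0,0,0],
    [0.02,0,0,0.004,0,0,0],
    [0.02,0,0,0.004,0,0,0]
  ]
}}

```text
clock: 19.07
eef_pos: [0.5287, 0.014, 0.2668]
ee_rot: [0.031, 1.0, -0.002, -0.001]
force: [-0.5, -2.3, 0.3]
opening: 0.0245
```

```bash
python3 -c "
from h import *
t=tip2()
"
```

```text
t 19.07 grasp [0.5284 0.0134 0.1118] yaw 86.4 z [-0.002 -0.004 -1.   ] F [-0.5 -2.3  0.3] open 0.0245
tip [0.5265 0.0143 0.0268]
along 0.0155 across -0.0004
```

Collar now at ~0.077. Seat it gently, release and rise.

Request:
{"method": "servo_tool", "body": {
  "commands": [
    [0.02,0,0,0.0015,0,0,0],
    [0.02,0,0,0.0015,0,0,0],
    [0.02,0,0,0.0015,0,0,0]
  ]
}}

```text
clock: 19.32
eef_pos: [0.5291, 0.0139, 0.2639]
ee_rot: [0.031, 1.0, -0.002, -0.003]
force: [-6.1, -1.8, 16.1]
opening: 0.0245
```

```bash
python3 -c "
from h import *
t=tip2()
"
```

```text
t 19.32 grasp [0.5283 0.0133 0.1089] yaw 86.4 z [-0.005 -0.004 -1.   ] F [-6.1 -1.8 16.1] open 0.0245
tip [0.5262 0.0143 0.0239]
along 0.0154 across -0.0007
```

Request:
{"method": "servo_tool", "body": {
  "commands": [
    [0.06,0,0,0,0,0,0],
    [0.06,0,0,0,0,0,0],
    [0.06,0,0,0,0,0,0],
    [0.06,0,0,0,0,0,0]
  ]
}}

```text
clock: 19.65
eef_pos: [0.5287, 0.0151, 0.2634]
ee_rot: [0.033, 0.999, -0.0, -0.003]
force: [-0.0, 0.2, 0.3]
opening: 0.0602
```

Request:
{"method": "servo_tool", "body": {
  "commands": [
    [0.06,0,0,-0.01,0,0,0],
    [0.06,0,0,-0.03,0,0,0],
    [0.06,0,0,-0.035,0,0,0],
    [0.06,0,-0.01,-0.035,0,0,0],
    [0.085,0,-0.03,-0.015,0,0,0]
  ]
}}

```text
clock: 20.07
eef_pos: [0.5239, -0.0214, 0.3866]
ee_rot: [0.03, 0.999, 0.002, -0.013]
force: [1.3, 0.1, 0.0]
opening: 0.0704
```

Request:
{"method": "servo_tool", "body": {
  "commands": [
    [0.085,0,-0.035,0,0,0,0],
    [0.085,0,-0.035,0,0,0,0],
    [0.085,0,-0.025,0,0,0,0],
    [0.085,0,0,0,0,0,0],
    [0.085,0,0,0,0,0,0]
  ]
}}

```text
clock: 20.48
eef_pos: [0.5197, -0.1227, 0.3977]
ee_rot: [0.031, 1.0, 0.0, -0.004]
force: [0.4, 0.2, -0.7]
opening: 0.085
```

```bash
python3 -c "
from h import *
st=say();s,c=shot('wrist');save(s,'w9',(150,100,410,300),3)
tgt([.530,-.133,.25]);print(st['joint_pos'].round(2))
print((proj(c,[[.530,-.133,.139],[.530,-.133,.075]])-[150,100])*3)
"
```

```text
t 20.48 grasp [ 0.5185 -0.1226  0.2427] yaw 86.5 z [-0.008  0.001 -1.   ] F [ 0.4  0.2 -0.7] open 0.085
shift mm tool axes now [-10.8  -9.9  -7.5] after turn [-10.9  -9.9  -7.4] turn [-0.01 -0.07 -0.  ] q6 -1.82 yaw 86.5
[-0.31  0.14  1.85 -0.    1.15 -1.82]
[[280.08896396 331.34136321]
 [287.5845611  263.4084575 ]]
```

View pics/w9.png

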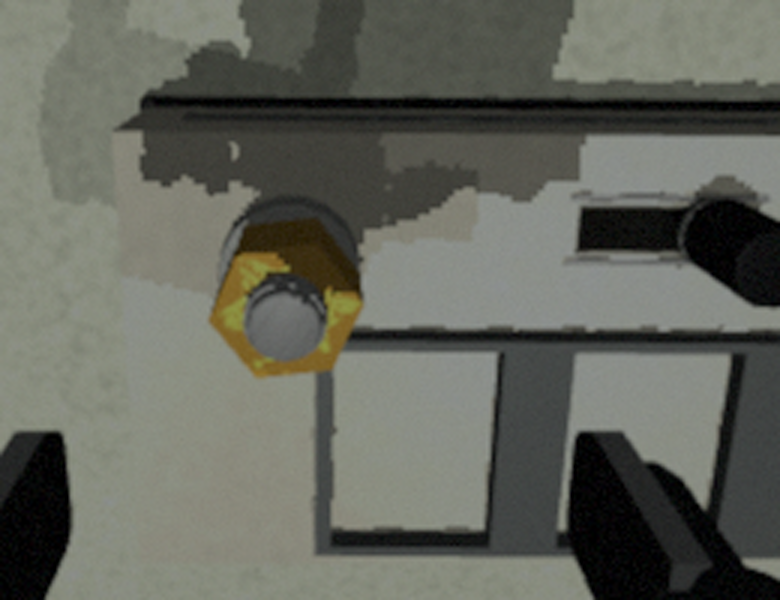

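```bash
python3 -c "
from h import *
st=say();s,c=shot('wrist')
f=lambda u,v:(u/3+150,v/3+100)
V=[(211,322),(258,376),(333,370),(362,297),(237,253)]
for z in (.124,.127,.130):
    P=np.array([ray(c,f(*v),z) for v in V]);cen=(P[0]+P[3])/2
    d=P-cen;print(z,'centre',cen.round(4),'R',np.hypot(d[:,0],d[:,1]).round(4),'ang mod60',(np.degrees(np.arctan2(d[:,1],d[:,0]))%60).round(1))
print('post',ray(c,f(285,319),.139))
"
```

```text
t 20.53 grasp [ 0.5185 -0.1225  0.2426] yaw 86.5 z [-0.008 -0.    -1.   ] F [-0.3  0.1 -0. ] open 0.085
0.124 centre [ 0.5292 -0.1317  0.124 ] R [0.0229 0.0234 0.0242 0.0229 0.0226] ang mod60 [36.6 34.4 32.2 36.6 35.4]
0.127 centre [ 0.5281 -0.1315  0.127 ] R [0.0226 0.0231 0.0239 0.0226 0.0223] ang mod60 [36.6 34.4 32.2 36.6 35.4]
0.13 centre [ 0.527  -0.1313  0.13  ] R [0.0223 0.0228 0.0236 0.0223 0.022 ] ang mod60 [36.6 34.4 32.2 36.6 35.4]
post [ 0.52644416 -0.13130806  0.139     ]
```

Request:
{"method": "servo_tool", "body": {
  "commands": [
    [0.085,0,0,0,0,0,-0.92],
    [0.085,0,0,0,0,0,-0.92],
    [0.085,0,0,0,0,0,-0.92],
    [0.085,0,0,0,0,0,-0.92],
    [0.085,0,0,0,0,0,-0.92]
  ]
}}

```text
clock: 21.0
eef_pos: [0.5194, -0.115, 0.3956]
ee_rot: [-0.223, 0.975, 0.004, -0.006]
force: [-0.3, 0.7, -0.2]
opening: 0.0852
```

Request:
{"method": "servo_tool", "body": {
  "commands": [
    [0.085,0,0,0,0,0,-0.92],
    [0.085,0,0,0,0,0,-0.92],
    [0.085,0,0,0,0,0,0],
    [0.085,0,0,0,0,0,0]
  ]
}}

```text
clock: 21.33
eef_pos: [0.5191, -0.1089, 0.3939]
ee_rot: [-0.324, 0.946, 0.007, -0.007]
force: [0.3, -0.7, 0.6]
opening: 0.085
```

```bash
python3 -c "
from h import *
st=say();tgt([.529,-.1315,.17],np.radians(125))
"
```

```text
t 21.33 grasp [ 0.5165 -0.1075  0.239 ] yaw 127.8 z [-0.017  0.009 -1.   ] F [ 0.3 -0.7  0.6] open 0.085
shift mm tool axes now [  5.5 -25.1  68.6] after turn [  4.9 -24.2  68.9] turn [ 0.16 -0.08  0.47] q6 -2.52 yaw 127.8
```

Request:
{"method": "servo_tool", "body": {
  "commands": [
    [0.085,0.001,-0.006,0.015,0.08,-0.04,0.23],
    [0.085,0.001,-0.006,0.02,0.08,-0.04,0.23],
    [0.085,0.001,-0.006,0.015,0,0,0],
    [0.085,0.001,-0.006,0.01,0,0,0],
    [0.085,0,0,0,0,0,0]
  ]
}}

```text
clock: 21.75
eef_pos: [0.531, -0.127, 0.333]
ee_rot: [-0.298, 0.955, -0.0, 0.002]
force: [0.5, -0.2, -0.2]
opening: 0.0854
```

Request:
{"method": "servo_tool", "body": {
  "commands": [
    [0.085,0,0,0,0,0,0]
  ]
}}

```text
clock: 21.83
eef_pos: [0.531, -0.1267, 0.3325]
ee_rot: [-0.298, 0.955, 0.0, 0.001]
force: [1.2, 0.4, 0.7]
opening: 0.0849
```

```bash
python3 -c "
from h import *
st=say();tgt([.529,-.1315,.116],np.radians(125))
s,c=shot('wrist');save(s,'w10',(130,100,390,300),3)
print((proj(c,[[.529,-.1315,.139],[.529,-.1315,.126]])-[130,100])*3)
"
```

```text
t 21.83 grasp [ 0.5313 -0.1265  0.1775] yaw 124.6 z [ 0.002  0.001 -1.   ] F [1.2 0.4 0.7] open 0.0849
shift mm tool axes now [ 4.5 -2.8 61.5] after turn [ 4.4 -2.8 61.5] turn [-0.    0.02 -0.06] q6 -2.49 yaw 124.6
[[357.26420672 368.5360844 ]
 [358.57138698 343.38137798]]
```

View pics/w10.png

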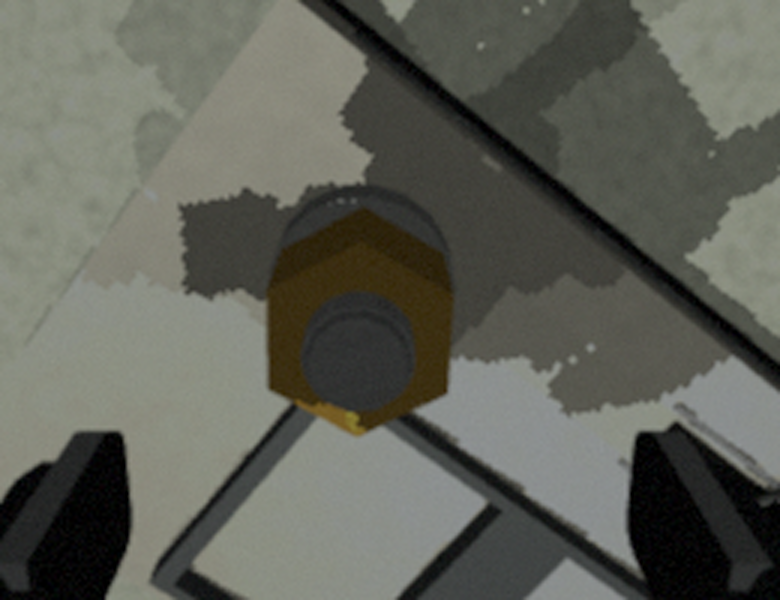

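Request:
{"method": "servo_tool", "body": {
  "commands": [
    [0.085,0.002,-0.002,0.018,0,0.02,0],
    [0.085,0.002,-0.0015,0.018,0,0,0],
    [0.085,0.002,0,0.014,0,0,0],
    [0.085,0,0,0.006,0,0,0],
    [0.085,0,0,0,0,0,0]
  ]
}}

```text
clock: 22.3
eef_pos: [0.5309, -0.1327, 0.2809]
ee_rot: [-0.297, 0.955, -0.003, 0.005]
force: [0.1, -0.7, 0.3]
opening: 0.0847
```

```bash
python3 -c "
from h import *
st=say();tgt([.5278,-.1328,.116],np.radians(125))
"
```

```text
t 22.3 grasp [ 0.5326 -0.1332  0.1259] yaw 124.6 z [ 0.011 -0.003 -1.   ] F [ 0.1 -0.7  0.3] open 0.0847
shift mm tool axes now [2.7 1.8 9.9] after turn [2.6 1.8 9.9] turn [-0.08  0.07 -0.07] q6 -2.5 yaw 124.6
```

Request:
{"method": "servo_tool", "body": {
  "commands": [
    [0.085,0.0024,0.001,0.006,-0.08,0.07,0],
    [0.085,0,0,0.003,0,0,0],
    [0.085,0,0,0,0,0,0],
    [0.03,0,0,0,0,0,0],
    [0.03,0,0,0,0,0,0]
  ],
  "force": 50
}}

```text
clock: 22.72
eef_pos: [0.53, -0.1333, 0.2749]
ee_rot: [-0.297, 0.955, -0.001, 0.002]
force: [-0.7, -0.2, -0.6]
opening: 0.0631
```

```bash
python3 -c "
from h import *
st=say();tgt([.5278,-.1328,.116],np.radians(125))
"
```

```text
t 22.72 grasp [ 0.5306 -0.1335  0.1199] yaw 124.6 z [ 0.004 -0.001 -1.   ] F [-0.7 -0.2 -0.6] open 0.0631
shift mm tool axes now [1.5 1.7 3.9] after turn [1.5 1.7 3.9] turn [-0.03  0.03 -0.07] q6 -2.5 yaw 124.6
```

Request:
{"method": "servo_tool", "body": {
  "commands": [
    [0.03,0.0015,0,0.004,0,0.03,0],
    [0.03,0,0,0,0,0,0],
    [0.03,0,0,0,0,0,0],
    [0.03,0,0,0,0,0,0],
    [0.03,0,0,0,0,0,0]
  ]
}}

```text
clock: 23.13
eef_pos: [0.5285, -0.1336, 0.2721]
ee_rot: [-0.296, 0.955, -0.001, 0.0]
force: [-0.4, 0.2, 0.1]
opening: 0.0397
```

```bash
python3 -c "
from h import *
st=say();print(st['moment'])
"
```

```text
t 23.13 grasp [ 0.5285 -0.1338  0.1171] yaw 124.5 z [ 0.001 -0.001 -1.   ] F [-0.4  0.2  0.1] open 0.0397
[-0.01089054  0.06102081 -0.05219666]
```

Request:
{"method": "servo_tool", "body": {
  "commands": [
    [0.03,0,0,0,0,0,0.9],
    [0.03,0,0,0,0,0,0.9],
    [0.03,0,0,0,0,0,0.9],
    [0.03,0,0,0,0,0,0.9],
    [0.03,0,0,0,0,0,0.9]
  ]
}}

```text
clock: 23.55
eef_pos: [0.5283, -0.1332, 0.2715]
ee_rot: [-0.057, 0.998, -0.0, -0.0]
force: [-0.0, 0.7, 0.8]
opening: 0.0391
```

```bash
python3 -c "
from h import *
st=say();print(st['moment'])
"
```

```text
t 23.55 grasp [ 0.5283 -0.1333  0.1165] yaw 96.5 z [ 0.    -0.001 -1.   ] F [-0.   0.7  0.8] open 0.0391
[0.04893815 0.02378958 0.12509177]
```

Request:
{"method": "servo_tool", "body": {
  "commands": [
    [0.03,0,0,0,0,0,0.95],
    [0.03,0,0,0,0,0,0.95],
    [0.03,0,0,0,0,0,0.95],
    [0.03,0,0,0,0,0,0.95],
    [0.03,0,0,0,0,0,0.95]
  ]
}}

```text
clock: 23.97
eef_pos: [0.5285, -0.1326, 0.2709]
ee_rot: [0.201, 0.98, -0.0, -0.0]
force: [1.0, -0.3, 0.0]
opening: 0.0392
```

Request:
{"method": "servo_tool", "body": {
  "commands": [
    [0.03,0,0,0,0,0,0.95],
    [0.03,0,0,0,0,0,0.95],
    [0.03,0,0,0,0,0,0.95],
    [0.03,0,0,0,0,0,0.95],
    [0.03,0,0,0,0,0,0.95]
  ]
}}

```text
clock: 24.38
eef_pos: [0.5287, -0.1321, 0.2702]
ee_rot: [0.446, 0.895, -0.0, 0.0]
force: [1.1, 0.4, -0.1]
opening: 0.0394
```

Request:
{"method": "servo_tool", "body": {
  "commands": [
    [0.03,0,0,0,0,0,0.95],
    [0.03,0,0,0,0,0,0.95],
    [0.03,0,0,0,0,0,0.95],
    [0.03,0,0,0,0,0,0.95],
    [0.03,0,0,0,0,0,0.95]
  ]
}}

```text
clock: 24.8
eef_pos: [0.5291, -0.1318, 0.2695]
ee_rot: [0.661, 0.751, -0.0, 0.001]
force: [1.3, 0.2, -0.5]
opening: 0.0393
```

```bash
python3 -c "
from h import *
st=say();print(st['moment'],st['joint_pos'])
"
```

```text
t 24.8 grasp [ 0.5292 -0.132   0.1145] yaw 7.3 z [ 0.001 -0.001 -1.   ] F [ 1.3  0.2 -0.5] open 0.0393
[0.10183266 0.03685715 0.14165739] [-3.23654132e-01  3.27409592e-01  1.91764522e+00 -1.38778655e-03
  8.95358691e-01 -4.49936569e-01]
```

Request:
{"method": "servo_tool", "body": {
  "commands": [
    [0.03,0,0,0,0,0,0.9],
    [0.03,0,0,0,0,0,0.9],
    [0.03,0,0,0,0,0,0.9],
    [0.03,0,0,0,0,0,0.9],
    [0.03,0,0,0,0,0,0.9]
  ]
}}

```text
clock: 25.22
eef_pos: [0.5296, -0.1316, 0.2689]
ee_rot: [0.824, 0.567, 0.0, 0.001]
force: [1.3, -0.5, 0.6]
opening: 0.0392
```

Request:
{"method": "servo_tool", "body": {
  "commands": [
    [0.03,0,0,0,0,0,0.8],
    [0.03,0,0,0,0,0,0.8],
    [0.03,0,0,0,0,0,0.8],
    [0.03,0,0,0,0,0,0.8],
    [0.03,0,0,0,0,0,0.8]
  ]
}}

```text
clock: 25.63
eef_pos: [0.5299, -0.1317, 0.2683]
ee_rot: [0.927, 0.375, 0.0, 0.002]
force: [0.1, -0.5, -0.0]
opening: 0.0394
```

Request:
{"method": "servo_tool", "body": {
  "commands": [
    [0.03,0,0,0,0,0,0.8],
    [0.03,0,0,0,0,0,0.8],
    [0.03,0,0,0,0,0,0.8],
    [0.03,0,0,0,0,0,0.8],
    [0.03,0,0,0,0,0,0.8]
  ]
}}

```text
clock: 26.05
eef_pos: [0.5302, -0.132, 0.2678]
ee_rot: [0.986, 0.165, 0.001, 0.002]
force: [-0.4, -0.2, -0.0]
opening: 0.0392
```

```bash
python3 -c "
from h import *
st=say();print(st['moment'],st['joint_pos'])
"
```

```text
t 26.05 grasp [ 0.5305 -0.1326  0.1128] yaw -71.0 z [ 0.002 -0.004 -1.   ] F [-0.4 -0.2 -0. ] open 0.0392
[0.10250586 0.03455764 0.14892149] [-0.32288852  0.33153709  1.91636736 -0.00401672  0.8906308   0.9183083 ]
```

Request:
{"method": "servo_tool", "body": {
  "commands": [
    [0.03,0,0,0,0,0,0.7],
    [0.03,0,0,0,0,0,0.7],
    [0.03,0,0,0,0,0,0.7],
    [0.03,0,0,0,0,0,0.7],
    [0.03,0,0,0,0,0,0.7]
  ]
}}

```text
clock: 26.47
eef_pos: [0.5303, -0.1323, 0.2673]
ee_rot: [1.0, -0.025, 0.001, 0.002]
force: [-0.2, 0.3, 0.2]
opening: 0.0396
```

Request:
{"method": "servo_tool", "body": {
  "commands": [
    [0.03,0,0,0,0,0,0.5],
    [0.03,0,0,0,0,0,0.5],
    [0.03,0,0,0,0,0,0.5],
    [0.03,0,0,0,0,0,0.5],
    [0.03,0,0,0,0,0,0.5]
  ]
}}

```text
clock: 26.88
eef_pos: [0.5304, -0.1326, 0.2669]
ee_rot: [0.987, -0.161, 0.001, 0.002]
force: [-0.8, 0.1, 0.5]
opening: 0.0389
```

```bash
python3 -c "
from h import *
st=say();print(st['moment'],st['joint_pos'])
"
```

```text
t 26.88 grasp [ 0.5306 -0.1333  0.1119] yaw -108.5 z [ 0.001 -0.005 -1.   ] F [-0.8  0.1  0.5] open 0.0389
[0.15807878 0.05870815 0.0776117 ] [-0.32341063  0.33344645  1.91583074 -0.00562762  0.88961685  1.5743846 ]
```

Request:
{"method": "servo_tool", "body": {
  "commands": [
    [0.03,0,0,0,0,0,0.6],
    [0.03,0,0,0,0,0,0.6],
    [0.03,0,0,0,0,0,0.6],
    [0.03,0,0,0,0,0,0.6],
    [0.03,0,0,0,0,0,0.6]
  ]
}}

```text
clock: 27.3
eef_pos: [0.5303, -0.1328, 0.2665]
ee_rot: [0.948, -0.319, 0.001, 0.003]
force: [0.1, -0.5, 0.5]
opening: 0.0392
```

Request:
{"method": "servo_tool", "body": {
  "commands": [
    [0.03,0,0,0,0,0,0.5],
    [0.03,0,0,0,0,0,0.5],
    [0.03,0,0,0,0,0,0.5],
    [0.03,0,0,0,0,0,0.5],
    [0.03,0,0,0,0,0,0.5]
  ]
}}

```text
clock: 27.72
eef_pos: [0.5302, -0.133, 0.2662]
ee_rot: [0.895, -0.445, 0.001, 0.003]
force: [-0.7, 0.0, 0.2]
opening: 0.0392
```

```bash
python3 -c "
from h import *
st=say();print(st['moment'],st['joint_pos'])
"
```

```text
t 27.72 grasp [ 0.5302 -0.1339  0.1112] yaw -142.9 z [-0.    -0.006 -1.   ] F [-0.7  0.   0.2] open 0.0392
[0.17269153 0.00464714 0.16045882] [-0.32396829  0.33481135  1.91590183 -0.0070925   0.88909725  2.17415229]
```

Request:
{"method": "servo_tool", "body": {
  "commands": [
    [0.03,0,0,0,0,0,0.5],
    [0.03,0,0,0,0,0,0.5],
    [0.03,0,0,0,0,0,0.5],
    [0.03,0,0,0,0,0,0.5],
    [0.03,0,0,0,0,0,0.5]
  ]
}}

```text
clock: 28.13
eef_pos: [0.5301, -0.1331, 0.2658]
ee_rot: [0.827, -0.563, 0.001, 0.003]
force: [-1.7, -0.3, 1.1]
opening: 0.0395
```

Request:
{"method": "servo_tool", "body": {
  "commands": [
    [0.03,0,0,0,0,0,0.5],
    [0.03,0,0,0,0,0,0.5],
    [0.03,0,0,0,0,0,0.5],
    [0.03,0,0,0,0,0,0.5],
    [0.03,0,0,0,0,0,0.5]
  ]
}}

```text
clock: 28.55
eef_pos: [0.5303, -0.1328, 0.2657]
ee_rot: [0.754, -0.657, 0.004, 0.006]
force: [-0.0, 2.2, 1.1]
opening: 0.0392
```

```bash
python3 -c "
from h import *
st=say();print(st['moment'],st['joint_pos'])
"
```

```text
t 28.55 grasp [ 0.5299 -0.1351  0.1108] yaw -172.2 z [-0.003 -0.015 -1.   ] F [-0.   2.2  1.1] open 0.0392
[ 0.55783513 -0.06949457  2.9615988 ] [-0.3211597   0.33562916  1.9158717  -0.01917712  0.88804494  2.69617464]
```

Request:
{"method": "servo_tool", "body": {
  "commands": [
    [0.03,0,0,0,0,0,-0.1],
    [0.065,0,0,0,0,0,0],
    [0.065,0,0,0,0,0,0],
    [0.065,0,0,0,0,0,0],
    [0.065,0,0,0,0,0,0]
  ]
}}

```text
clock: 28.97
eef_pos: [0.5305, -0.1323, 0.2653]
ee_rot: [0.758, -0.652, 0.004, 0.006]
force: [-0.4, 0.8, 0.3]
opening: 0.0654
```

Request:
{"method": "servo_tool", "body": {
  "commands": [
    [0.065,0,0,-0.01,0,0,0],
    [0.065,0,0,-0.03,0,0,0],
    [0.065,0,0,-0.035,0,0,-0.5],
    [0.065,0,0,-0.035,0,0,-0.9],
    [0.065,0,0,-0.02,0,0,-0.9]
  ]
}}

```text
clock: 29.38
eef_pos: [0.5279, -0.1307, 0.3947]
ee_rot: [0.831, -0.556, -0.006, 0.008]
force: [0.4, -0.3, 0.1]
opening: 0.0653
```

Request:
{"method": "servo_tool", "body": {
  "commands": [
    [0.065,0,0,0,0,0,-0.9],
    [0.065,0,0,0,0,0,-0.9],
    [0.065,0,0,0,0,0,-0.9],
    [0.065,0,0,0,0,0,-0.9],
    [0.065,0,0,0,0,0,-0.9]
  ]
}}

```text
clock: 29.8
eef_pos: [0.5302, -0.1323, 0.4099]
ee_rot: [0.941, -0.338, 0.004, 0.004]
force: [0.4, 0.0, 0.2]
opening: 0.0649
```

Request:
{"method": "servo_tool", "body": {
  "commands": [
    [0.085,0,0,0,0,0,-0.9],
    [0.085,0,0,0,0,0,-0.9],
    [0.085,0,0,0,0,0,-0.9],
    [0.085,0,0,0,0,0,-0.9],
    [0.085,0,0,0,0,0,0]
  ]
}}

```text
clock: 30.22
eef_pos: [0.5297, -0.1331, 0.4151]
ee_rot: [0.989, -0.149, 0.006, 0.004]
force: [-0.1, 0.4, -0.1]
opening: 0.0848
```

```bash
python3 -c "
from h import *
st=say()
for n in ('top','side'):
    s,c=shot(n);save(s,n+'11')
    for d in models.masks_of(s,'rack0')[:3]:
        pts=np.argwhere(d['region'])[:,::-1].astype(np.float32);print(n,d['box'],round(d['p'],2),pts.mean(0),cv2.minAreaRect(pts))
a=cv2.imread('pics/top11.png')[160:280,90:180];b=cv2.imread('pics/side11.png')[110:200,110:250]
a=cv2.resize(a,(345,460),interpolation=2);b=cv2.resize(b,(450,289),interpolation=2)
cv2.imwrite('pics/c11.png',np.hstack([a,cv2.copyMakeBorder(b,0,171,0,0,0)]))
tgt([.47,.33,.27],np.radians(-92))
"
```

```text
t 30.22 grasp [ 0.5313 -0.1346  0.2602] yaw -107.1 z [ 0.01 -0.01 -1.  ] F [-0.1  0.4 -0.1] open 0.0848
top [103.6, 178.7, 28.6, 30.2] 0.88 [118.17561 193.30731] ((118.07926940917969, 193.2865753173828), (23.853212356567383, 26.834863662719727), 6.34019136428833)
top [113.9, 230.6, 22.8, 31.7] 0.61 [121.664444 244.28214 ] ((121.65384674072266, 244.26922607421875), (26.279563903808594, 23.533939361572266), 78.69007110595703)
side [173.8, 141.4, 23.7, 35.6] 0.95 [184.65358 159.0176 ] ((184.3529815673828, 158.41177368164062), (33.46991729736328, 25.70877456665039), 75.96376037597656)
side [130.7, 157.1, 26.6, 34.6] 0.58 [143.14787 173.84364] ((142.35000610351562, 173.54998779296875), (35.417503356933594, 27.51181411743164), 71.56504821777344)
shift mm tool axes now [-194.4 -424.3  -15.7] after turn [ -75.9 -460.6  -10.4] turn [ 0.08 -0.11 -2.55] q6 1.55 yaw -107.3
```

View pics/c11.png

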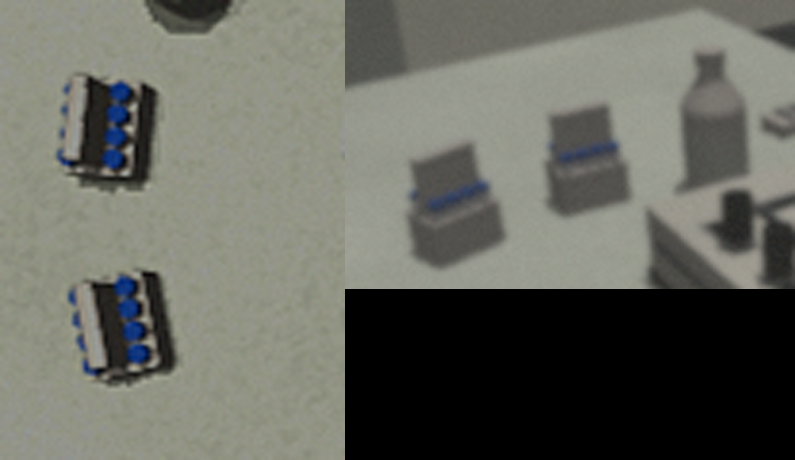

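```bash
python3 -c "
from h import *
s,c=shot('top')
f=lambda u,v:(90+u/3.833,160+v/3.833)
for n,a,b in [('A',(77,74),(70,162)),('B',(81,284),(97,370))]:
    p,q=ray(c,f(*a),.102),ray(c,f(*b),.102);d=p-q
    print(n,((p+q)/2).round(4),'len',np.linalg.norm(d).round(4),'x-axis angle',np.degrees(np.arctan2(d[1],d[0])).round(1))
    m=(p+q)/2
    s2,c2=shot('side') if n=='A' else (s2,c2)
    print('side proj top,mid',proj(c2,[[*m[:2],.102],[*m[:2],.02]]).round(0))
"
```

```text
A [0.5321 0.3689 0.102 ] len 0.0608 x-axis angle -3.1
side proj top,mid [[182. 142.]
 [185. 166.]]
B [0.3897 0.3549 0.102 ] len 0.059 x-axis angle 11.9
side proj top,mid [[139. 155.]
 [144. 180.]]
```

Request:
{"method": "servo_tool", "body": {
  "commands": [
    [0.085,0,0,0,0.04,-0.05,-0.8],
    [0.085,0,0,0,0.04,-0.05,-0.8],
    [0.085,0,0,0,0,0,-0.7],
    [0.085,0,0,0,0,0,0]
  ]
}}

```text
clock: 30.85
eef_pos: [0.5296, -0.1328, 0.414]
ee_rot: [1.0, -0.026, -0.0, -0.001]
force: [-0.1, -0.1, -0.3]
opening: 0.0847
```

```bash
python3 -c "
from h import *
say();tgt([.532,.369,.25],np.radians(-93.1))"
```

```text
t 30.85 grasp [ 0.5295 -0.1326  0.259 ] yaw -93.0 z [-0.     0.001 -1.   ] F [-0.1 -0.1 -0.3] open 0.0847
shift mm tool axes now [ -24.1 -501.2    9.7] after turn [ -24.7 -501.2    9. ] turn [-0.01  0.    0.01] q6 1.3 yaw -93.0
```

Request:
{"method": "servo_tool", "body": {
  "commands": [
    [0.085,-0.0018,-0.0385,0,0,0,0],
    [0.085,-0.0018,-0.0385,0,0,0,0],
    [0.085,-0.0018,-0.0385,0,0,0,0],
    [0.085,-0.0018,-0.0385,0,0,0,0],
    [0.085,-0.0018,-0.0385,0,0,0,0]
  ]
}}

```text
clock: 31.27
eef_pos: [0.5333, 0.0583, 0.4138]
ee_rot: [0.999, -0.041, 0.001, 0.001]
force: [0.1, 0.2, 0.7]
opening: 0.085
```

Request:
{"method": "servo_tool", "body": {
  "commands": [
    [0.085,-0.0018,-0.0385,0,0,0,0],
    [0.085,-0.0018,-0.0385,0,0,0,0],
    [0.085,-0.0018,-0.0385,0,0,0,0],
    [0.085,-0.0018,-0.0385,0,0,0,0],
    [0.085,-0.0018,-0.0385,0,0,0,0]
  ]
}}

```text
clock: 31.68
eef_pos: [0.5397, 0.2603, 0.4138]
ee_rot: [0.999, -0.049, 0.002, 0.001]
force: [1.2, -0.1, 0.6]
opening: 0.0846
```

Request:
{"method": "servo_tool", "body": {
  "commands": [
    [0.085,-0.0018,-0.0385,0,0,0,0],
    [0.085,-0.0018,-0.0385,0,0,0,0],
    [0.085,-0.0018,-0.03,0,0,0,0],
    [0.085,0,0,0,0,0,0],
    [0.085,0,0,0,0,0,0]
  ]
}}

```text
clock: 32.1
eef_pos: [0.5425, 0.3816, 0.4124]
ee_rot: [0.999, -0.051, 0.002, -0.0]
force: [0.5, -0.2, -0.0]
opening: 0.0851
```

```bash
python3 -c "
from h import *
say();tgt([.532,.369,.16],np.radians(-93.1))
s,c=shot('wrist');save(s,'w12')
for d in models.masks_of(s,'rack0')[:3]: print(d['box'],d['p'])
print(proj(c,[[.532,.369,.102],[.562,.3674,.102],[.502,.3706,.102]]).round(0))"
```

```text
t 32.1 grasp [0.5431 0.3817 0.2574] yaw -95.8 z [ 0.004  0.001 -1.   ] F [ 0.5 -0.2 -0. ] open 0.0851
shift mm tool axes now [-9.6 13.7 97.3] after turn [-9.8 13.1 97.4] turn [-0.01 -0.03 -0.45] q6 2.22 yaw -95.8
[248.6, 138.8, 44.6, 73.6] 0.98
[263.2, 233.4, 49.6, 88.2] 0.83
[[270. 186.]
 [269. 157.]
 [271. 214.]]
```

Request:
{"method": "servo_tool", "body": {
  "commands": [
    [0.085,-0.005,0.006,0.03,0,0,-0.22],
    [0.085,-0.0045,0.006,0.03,0,0,-0.22],
    [0.085,0,0,0.03,0,0,0],
    [0.085,0,0,0.01,0,0,0],
    [0.085,0,0,0,0,0,0]
  ]
}}

```text
clock: 32.62
eef_pos: [0.5351, 0.3624, 0.3138]
ee_rot: [0.999, -0.033, 0.005, -0.001]
force: [-0.3, -0.5, -0.9]
opening: 0.0851
```

Request:
{"method": "servo_tool", "body": {
  "commands": [
    [0.085,0,0,0,0,0,0]
  ]
}}

```text
clock: 32.7
eef_pos: [0.5352, 0.3611, 0.3136]
ee_rot: [0.999, -0.034, 0.004, -0.001]
force: [0.2, -0.7, -0.2]
opening: 0.0852
```

```bash
python3 -c "
from h import *
say();tgt([.532,.369,.088],np.radians(-93.1))
s,c=shot('wrist');save(s,'w12',(170,90,370,340),2.4)
f=lambda p:(p-[170,90])*2.4
print(f(proj(c,[[.532,.369,.102],[.562,.3674,.102],[.502,.3706,.102]])).round(0))"
```

```text
t 32.7 grasp [0.5366 0.3613 0.1586] yaw -93.9 z [ 0.009  0.001 -1.   ] F [ 0.2 -0.7 -0.2] open 0.0852
shift mm tool axes now [-4.4 -7.6 70.6] after turn [-3.6 -7.7 70.6] turn [-0.02 -0.08 -0.13] q6 2.17 yaw -93.9
[[183. 321.]
 [180. 220.]
 [185. 413.]]
```

View pics/w12.png

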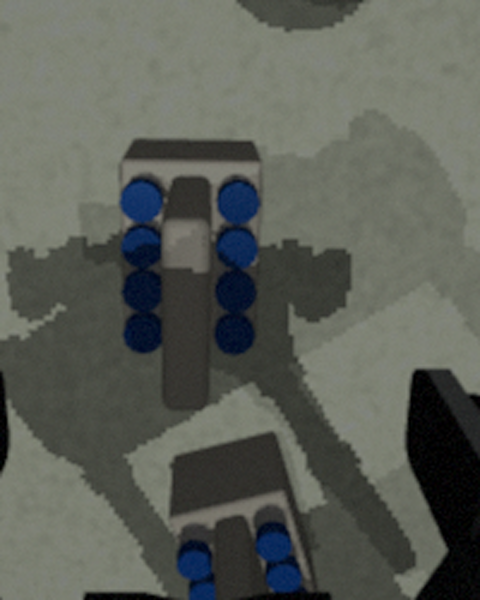

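Handle top spans (187,220)–(186,410), within ~2 mm of the prediction and aligned. Descend and grasp.

Request:
{"method": "servo_tool", "body": {
  "commands": [
    [0.085,-0.001,-0.004,0.02,0,-0.08,-0.05],
    [0.085,-0.001,-0.003,0.02,0,0,0],
    [0.085,0,0,0.018,0,0,0],
    [0.085,0,0,0.008,0,0,0],
    [0.085,0,0,0,0,0,0]
  ]
}}

```text
clock: 33.17
eef_pos: [0.5409, 0.3702, 0.2593]
ee_rot: [0.999, -0.033, 0.01, -0.007]
force: [-0.7, -0.2, -0.3]
opening: 0.0852
```

```bash
python3 -c "
from h import *
say();tgt([.5335,.369,.088],np.radians(-94))"
```

```text
t 33.17 grasp [0.544  0.3722 0.1043] yaw -93.8 z [ 0.02   0.013 -1.   ] F [-0.7 -0.2 -0.3] open 0.0852
shift mm tool axes now [-7.6  1.9 16.1] after turn [-7.3  1.7 16.3] turn [-0.14 -0.19  0.03] q6 2.17 yaw -93.8
```

Request:
{"method": "servo_tool", "body": {
  "commands": [
    [0.085,-0.005,0.001,0.003,-0.14,-0.19,0],
    [0.085,-0.0025,0,0.003,0,0,0],
    [0.085,0,0,0,0,0,0]
  ]
}}

```text
clock: 33.42
eef_pos: [0.5347, 0.3705, 0.2574]
ee_rot: [0.999, -0.034, 0.001, -0.001]
force: [1.0, -0.6, -1.1]
opening: 0.0852
```

```bash
python3 -c "
from h import *
say();tgt([.5335,.369,.088],np.radians(-94))"
```

```text
t 33.42 grasp [0.5352 0.3707 0.1024] yaw -93.8 z [ 0.003  0.002 -1.   ] F [ 1.  -0.6 -1.1] open 0.0852
shift mm tool axes now [-1.2  1.6 14.4] after turn [-1.1  1.5 14.4] turn [-0.02 -0.03  0.03] q6 2.18 yaw -93.8
```

Request:
{"method": "servo_tool", "body": {
  "commands": [
    [0.085,-0.001,0.0015,0.008,0,-0.03,0],
    [0.085,0,0,0.004,0,0,0],
    [0.085,0,0,0.001,0,0,0],
    [0.005,0,0,0,0,0,0],
    [0.005,0,0,0,0,0,0]
  ],
  "force": 60
}}

```text
clock: 33.83
eef_pos: [0.5342, 0.3696, 0.246]
ee_rot: [0.999, -0.033, 0.002, -0.002]
force: [-0.6, -0.4, 0.9]
opening: 0.0632
```

Request:
{"method": "servo_tool", "body": {
  "commands": [
    [0.005,0,0,0,0,0,0],
    [0.005,0,0,0,0,0,0],
    [0.005,0,0,0,0,0,0],
    [0.005,0,0,0,0,0,0],
    [0.005,0,0,0,0,0,0]
  ]
}}

```text
clock: 34.25
eef_pos: [0.5342, 0.3694, 0.2459]
ee_rot: [0.999, -0.034, 0.002, -0.002]
force: [0.0, -0.1, -1.8]
opening: 0.0132
```

```bash
python3 -c "
from h import *
say();tgt([.5335,.369,.26],np.radians(-94))"
```

```text
t 34.25 grasp [0.5348 0.37   0.0909] yaw -93.8 z [ 0.003  0.004 -1.   ] F [ 0.  -0.1 -1.8] open 0.0132
shift mm tool axes now [  -0.2   -0.3 -169.1] after turn [  -0.7    0.4 -169.1] turn [-0.04 -0.03  0.03] q6 2.17 yaw -93.8
```

Request:
{"method": "servo_tool", "body": {
  "commands": [
    [0.005,0,0,-0.015,0,0,0],
    [0.005,0,0,-0.035,0,0,0],
    [0.005,0,0,-0.038,0,0,0],
    [0.005,0,0,-0.038,0,0,0],
    [0.005,0,0,-0.038,0,0,0]
  ]
}}

```text
clock: 34.67
eef_pos: [0.5291, 0.366, 0.4009]
ee_rot: [0.999, -0.034, -0.013, 0.007]
force: [0.4, 1.0, -3.5]
opening: 0.0129
```

Request:
{"method": "servo_tool", "body": {
  "commands": [
    [0.005,0,0,-0.01,0,0,0],
    [0.005,0,0,0,0,0,0]
  ]
}}

```text
clock: 34.83
eef_pos: [0.5311, 0.3672, 0.4231]
ee_rot: [0.999, -0.034, -0.006, 0.003]
force: [0.5, 0.1, -2.8]
opening: 0.0132
```

```bash
python3 -c "
from h import *
say();tgt([.614,.077,.265],np.radians(-93.9))"
```

```text
t 34.83 grasp [0.5292 0.3665 0.2681] yaw -93.8 z [-0.012 -0.005 -1.   ] F [ 0.5  0.1 -2.8] open 0.0132
shift mm tool axes now [102.2 284.    3.5] after turn [102.5 283.9   3.1] turn [0.05 0.11 0.01] q6 2.17 yaw -93.8
```

Request:
{"method": "servo_tool", "body": {
  "commands": [
    [0.005,0.01,0.0355,0,0.05,0.1,0],
    [0.005,0.012,0.0355,0,0,0,0],
    [0.005,0.0128,0.0355,0,0,0,0],
    [0.005,0.0128,0.0355,0,0,0,0],
    [0.005,0.0128,0.0355,0,0,0,0]
  ]
}}

```text
clock: 35.25
eef_pos: [0.5763, 0.1883, 0.4167]
ee_rot: [1.0, -0.026, -0.004, -0.002]
force: [0.3, 0.1, -2.1]
opening: 0.0128
```

Request:
{"method": "servo_tool", "body": {
  "commands": [
    [0.005,0.0128,0.0355,0,0,0,0],
    [0.005,0.0128,0.0355,0,0,0,0],
    [0.005,0.0128,0.025,0,0,0,0],
    [0.005,0,0,0,0,0,0],
    [0.005,0,0,0,0,0,0]
  ]
}}

```text
clock: 35.67
eef_pos: [0.6075, 0.077, 0.4022]
ee_rot: [0.999, -0.031, -0.014, 0.001]
force: [0.3, -0.2, -3.8]
opening: 0.013
```

```bash
python3 -c "
from h import *
say();tgt([.614,.077,.2],np.radians(-93.9))"
```

```text
t 35.67 grasp [0.6033 0.0768 0.2473] yaw -93.5 z [-0.027 -0.001 -1.   ] F [ 0.3 -0.2 -3.8] open 0.013
shift mm tool axes now [ 7.7 -0.5 47. ] after turn [ 6.5 -0.4 47.2] turn [0.03 0.26 0.07] q6 1.69 yaw -93.5
```

Request:
{"method": "servo_tool", "body": {
  "commands": [
    [0.005,0.004,0,0.01,0.03,0.2,0.07],
    [0.005,0.003,0,0.015,0,0.06,0],
    [0.005,0,0,0.015,0,0,0],
    [0.005,0,0,0.005,0,0,0],
    [0.005,0,0,0,0,0,0]
  ]
}}

```text
clock: 36.08
eef_pos: [0.6107, 0.0785, 0.3477]
ee_rot: [0.999, -0.034, -0.006, -0.0]
force: [-0.7, 0.2, -2.7]
opening: 0.0127
```

Request:
{"method": "servo_tool", "body": {
  "commands": [
    [0.005,0,0,0,0,0,0]
  ]
}}

```text
clock: 36.17
eef_pos: [0.6099, 0.0793, 0.3464]
ee_rot: [0.999, -0.034, -0.007, -0.0]
force: [-0.4, 0.1, -2.4]
opening: 0.0128
```

```bash
python3 -c "
from h import *
say();tgt([.614,.077,.17],np.radians(-93.9))
s,c=shot('wrist');save(s,'w13',(170,60,370,340),2)
f=lambda p:(p-[170,60])*2
R=lambda x,y:np.r_[np.array([.613,.077])+np.array([[.9977,.067],[-.067,.9977]])@[x,y],.085]
print('bay corners proj',f(proj(c,[R(.04,.03),R(.04,-.03),R(-.04,.03),R(-.04,-.03)])).round(0))
"
```

```text
t 36.17 grasp [0.6076 0.0795 0.1914] yaw -93.9 z [-0.015  0.001 -1.   ] F [-0.4  0.1 -2.4] open 0.0128
shift mm tool axes now [ 4.6  2.  21.3] after turn [ 4.3  2.  21.4] turn [-0.    0.14  0.01] q6 1.7 yaw -93.9
bay corners proj [[103. 152.]
 [255. 152.]
 [110. 335.]
 [247. 335.]]
```

View pics/w13.png

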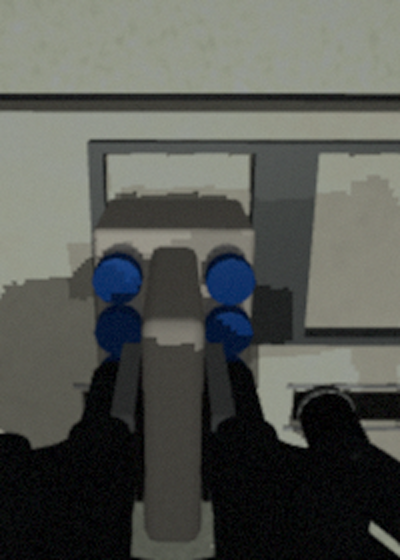

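Rack hangs straight; the bay's far inner edge shows at v≈153, u 105–252, as predicted. The rack's far bottom edge is at about (176,200).

```bash
python3 -c "
from h import *
st=ctrl.sense();s,c=shot('wrist');R=Rt.from_quat(st['ee_rot']).as_matrix()
e=ray(c,(258,160),.1005);b=ray(c,(178.5/2+170,153/2+60),.085)
g=st['eef_pos']+R[:,2]*G
print('rack far edge',e,'bay far edge top',b,'gap in tool',R.T@(b-e)*1000,'grasp->edge',R.T@(e-g)*1000)"
```

```text
rack far edge [0.63731751 0.07674753 0.1005    ] bay far edge top [0.65247146 0.0746925  0.085     ] gap in tool [15.4837777   1.03418577 15.27411522] grasp->edge [31.22369889  0.81078754 90.58481986]
```

Request:
{"method": "servo_tool", "body": {
  "commands": [
    [0.005,0.0055,0.0012,0,0,0.14,0],
    [0.005,0,0,0,0,0,0],
    [0.005,0,0,0,0,0,0]
  ]
}}

```text
clock: 36.52
eef_pos: [0.617, 0.0783, 0.3499]
ee_rot: [0.999, -0.033, 0.004, -0.0]
force: [-0.5, -0.0, -3.3]
opening: 0.0132
```

```bash
python3 -c "
from h import *
say();tgt([.6152,.0783,.17],np.radians(-93.9))"
```

```text
t 36.52 grasp [0.6182 0.0783 0.1949] yaw -93.8 z [ 0.008  0.    -1.   ] F [-0.5 -0.  -3.3] open 0.0132
shift mm tool axes now [-2.   0.1 24.9] after turn [-1.8  0.1 24.9] turn [-0.01 -0.08  0.02] q6 1.69 yaw -93.8
```

Request:
{"method": "servo_tool", "body": {
  "commands": [
    [0.005,-0.0018,0,0.005,0,-0.08,0],
    [0.005,0,0,0.005,0,-0.03,0],
    [0.005,0,0,0.004,0,0,0],
    [0.005,0,0,0,0,0,0]
  ]
}}

```text
clock: 36.85
eef_pos: [0.616, 0.0783, 0.337]
ee_rot: [0.999, -0.033, -0.0, -0.001]
force: [-0.6, -0.1, -3.4]
opening: 0.0129
```

```bash
python3 -c "
from h import *
say();tgt([.6152,.0783,.167],np.radians(-93.9))"
```

```text
t 36.85 grasp [0.6159 0.0785 0.182 ] yaw -93.8 z [-0.     0.001 -1.   ] F [-0.6 -0.1 -3.4] open 0.0129
shift mm tool axes now [-0.8  0.  15. ] after turn [-0.8  0.  15. ] turn [-0.01  0.    0.01] q6 1.69 yaw -93.8
```

Request:
{"method": "servo_tool", "body": {
  "commands": [
    [0.005,0,0,0.005,0,0,0],
    [0.005,0,0,0.005,0,-0.03,0],
    [0.005,0,0,0.002,0,0,0],
    [0.005,0,0,0,0,0,0]
  ]
}}

```text
clock: 37.18
eef_pos: [0.6156, 0.0781, 0.3228]
ee_rot: [0.999, -0.033, -0.003, -0.001]
force: [-0.2, -0.7, -2.4]
opening: 0.0128
```

```bash
python3 -c "
from h import *
say();tgt([.6152,.0783,.166],np.radians(-93.9))"
```

```text
t 37.18 grasp [0.6148 0.0783 0.1678] yaw -93.8 z [-0.005  0.001 -1.   ] F [-0.2 -0.7 -2.4] open 0.0128
shift mm tool axes now [-0.4 -0.2  1.8] after turn [-0.4 -0.2  1.8] turn [-0.01  0.05  0.01] q6 1.69 yaw -93.8
```

Request:
{"method": "servo_tool", "body": {
  "commands": [
    [0.005,0,0,0.001,0,0.05,0],
    [0.005,0,0,0.0015,0,0,0],
    [0.06,0,0,0,0,0,0],
    [0.06,0,0,0,0,0,0],
    [0.06,0,0,0,0,0,0]
  ]
}}

```text
clock: 37.6
eef_pos: [0.6171, 0.0781, 0.3235]
ee_rot: [0.999, -0.033, 0.003, -0.001]
force: [-0.2, 0.2, 0.2]
opening: 0.0488
```

Request:
{"method": "servo_tool", "body": {
  "commands": [
    [0.06,0,0,0,0,0,0],
    [0.06,0,0,-0.01,0,0,0],
    [0.06,0,0,-0.03,0,0,0],
    [0.06,0,0,-0.035,0,0,0],
    [0.06,0,0,-0.03,0,0,0]
  ]
}}

```text
clock: 38.02
eef_pos: [0.6142, 0.0779, 0.4249]
ee_rot: [0.999, -0.033, -0.005, -0.0]
force: [0.7, 0.5, 0.3]
opening: 0.0596
```

```bash
python3 -c "
from h import *
say()
s,c=shot('top');save(s,'top14')
for d in models.masks_of(s,'rack0')[:4]:
    pts=np.argwhere(d['region'])[:,::-1].astype(np.float32);print(d['box'],round(d['p'],2),cv2.minAreaRect(pts))
g=s['color'][235:262,102:142].astype(int).sum(2)//3
print(g[::2,::1].tolist() if 0 else '')
# bright handle top strip of rack B
m=(g>np.percentile(g,97)).astype(np.uint8);n,l,st,ce=cv2.connectedComponentsWithStats(m)
print([(st[i].tolist(),ce[i].tolist()) for i in range(1,n) if st[i,4]>10])
tgt([.3897,.3549,.265],np.radians(-78.1))"
```

```text
t 38.02 grasp [0.6126 0.0779 0.2699] yaw -93.8 z [-0.011  0.    -1.   ] F [0.7 0.5 0.3] open 0.0596
[113.4, 231.4, 24.0, 29.3] 0.95 ((121.99156188964844, 244.46347045898438), (26.383516311645508, 23.16053009033203), 77.00537872314453)
[209.0, 146.5, 15.2, 11.5] 0.47 ((216.5, 152.0), (12.0, 11.0), 90.0)

[]
shift mm tool axes now [-244.8 -261.1   10.8] after turn [-164.8 -317.7   11.2] turn [-0.01 -0.03 -2.62] q6 1.69 yaw -93.8
```

Request:
{"method": "servo_tool", "body": {
  "commands": [
    [0.085,0,0,0,0,0,-0.88],
    [0.085,0,0,0,0,0,-0.88],
    [0.085,0,0,0,0,0,-0.86],
    [0.085,-0.0183,-0.0353,0,0,0,0],
    [0.085,-0.0183,-0.0353,0,0,0,0]
  ]
}}

```text
clock: 38.53
eef_pos: [0.5687, 0.1354, 0.4362]
ee_rot: [0.994, 0.106, 0.008, 0.001]
force: [-0.1, 1.3, -0.1]
opening: 0.0853
```

Request:
{"method": "servo_tool", "body": {
  "commands": [
    [0.085,-0.0183,-0.0353,0,0,0,0],
    [0.085,-0.0183,-0.0353,0,0,0,0],
    [0.085,-0.0183,-0.0353,0,0,0,0],
    [0.085,-0.0183,-0.0353,0,0,0,0],
    [0.085,-0.0183,-0.0353,0,0,0,0]
  ]
}}

```text
clock: 38.95
eef_pos: [0.4365, 0.2924, 0.4346]
ee_rot: [0.995, 0.103, 0.01, 0.001]
force: [0.3, -0.1, -0.4]
opening: 0.0852
```

Request:
{"method": "servo_tool", "body": {
  "commands": [
    [0.085,-0.0183,-0.0353,0,0,0,0],
    [0.085,-0.01,-0.02,0,0,0,0],
    [0.085,0,0,0,0,0,0],
    [0.085,0,0,0,0,0,0]
  ]
}}

```text
clock: 39.28
eef_pos: [0.3891, 0.3474, 0.4344]
ee_rot: [0.994, 0.108, 0.009, -0.001]
force: [0.5, 0.6, 0.1]
opening: 0.0848
```

```bash
python3 -c "
from h import *
say();tgt([.3897,.3549,.16],np.radians(-78.1))"
```

```text
t 39.28 grasp [0.3919 0.348  0.2795] yaw -77.6 z [ 0.018  0.004 -1.   ] F [0.5 0.6 0.1] open 0.0848
shift mm tool axes now [ -0.   -7.2 119.5] after turn [  2.1  -7.2 119.4] turn [ 0.   -0.18  0.08] q6 2.01 yaw -77.6
```

Request:
{"method": "servo_tool", "body": {
  "commands": [
    [0.085,0.001,-0.004,0.025,0,-0.18,0.08],
    [0.085,0.001,-0.003,0.03,0,0,0],
    [0.085,0,0,0.03,0,0,0],
    [0.085,0,0,0.02,0,0,0],
    [0.085,0,0,0,0,0,0]
  ]
}}

```text
clock: 39.7
eef_pos: [0.3947, 0.3534, 0.3305]
ee_rot: [0.995, 0.102, 0.005, -0.002]
force: [-0.6, -0.4, -0.4]
opening: 0.0846
```

Request:
{"method": "servo_tool", "body": {
  "commands": [
    [0.085,0,0,0,0,0,0]
  ]
}}

```text
clock: 39.78
eef_pos: [0.3954, 0.3525, 0.3299]
ee_rot: [0.995, 0.102, 0.004, -0.001]
force: [0.3, -0.0, -0.3]
opening: 0.0845
```

```bash
cat >> h.py <<'E'
def caps(s,c,z=.062,box=None):
    h=cv2.cvtColor(s['color'],cv2.COLOR_RGB2HSV);m=((h[...,0]>100)&(h[...,0]<130)&(h[...,1]>120)&(h[...,2]>25)).astype(np.uint8)
    n,l,st,ce=cv2.connectedComponentsWithStats(m)
    return [(ce[i].round(1).tolist(),int(st[i,4]),ray(c,ce[i],z)[:2].round(4).tolist()) for i in range(1,n) if st[i,4]>8]
E
python3 -c "
from h import *
say();tgt([.3897,.3549,.09],np.radians(-78.1))
s,c=shot('wrist');save(s,'w15')
for x in caps(s,c): print(x)
print(proj(c,[[.3897,.3549,.102]]))
for d in models.masks_of(s,'rack0')[:2]: print(d['box'],d['p'],cv2.minAreaRect(np.argwhere(d['region'])[:,::-1].astype(np.float32)))"
```

```text
t 39.78 grasp [0.3968 0.353  0.1749] yaw -78.3 z [ 0.009  0.003 -1.   ] F [ 0.3 -0.  -0.3] open 0.0845
shift mm tool axes now [-5.9 -3.4 84.9] after turn [-5.1 -3.5 84.9] turn [-0.01 -0.09 -0.04] q6 2.02 yaw -78.3
([235.1, 196.0], 818, [0.3887, 0.3709])
([271.7, 195.9], 819, [0.3953, 0.3398])
[[252.84478882 216.62277912]]
[228.2, 147.3, 52.9, 101.7] 0.88 ((252.5, 198.0), (104.0, 55.0), 90.0)
```

Request:
{"method": "servo_tool", "body": {
  "commands": [
    [0.085,-0.004,-0.003,0.02,0,-0.12,0],
    [0.085,-0.001,0,0.02,0,-0.03,0],
    [0.085,0,0,0.02,0,-0.03,0],
    [0.085,0,0,0.008,0,0,0],
    [0.085,0,0,0,0,0,0]
  ]
}}

```text
clock: 40.3
eef_pos: [0.3965, 0.3574, 0.2721]
ee_rot: [0.995, 0.1, 0.005, -0.006]
force: [0.2, 0.3, 0.8]
opening: 0.0854
```

```bash
python3 -c "
from h import *
say();tgt([.391,.355,.09],np.radians(-78.2))"
```

```text
t 40.3 grasp [0.3978 0.3595 0.1172] yaw -78.5 z [ 0.009  0.013 -1.   ] F [0.2 0.3 0.8] open 0.0854
shift mm tool axes now [-6.1  1.6 27.1] after turn [-5.8  1.2 27.1] turn [-0.11 -0.11 -0.05] q6 2.02 yaw -78.5
```

Request:
{"method": "servo_tool", "body": {
  "commands": [
    [0.085,-0.0058,0.001,0.005,-0.11,-0.11,-0.05],
    [0.085,0,0,0.008,0,-0.02,0],
    [0.085,0,0,0.005,0,-0.02,0],
    [0.085,0,0,0,0,0,0]
  ]
}}

```text
clock: 40.63
eef_pos: [0.3928, 0.3564, 0.2577]
ee_rot: [0.995, 0.103, 0.001, -0.001]
force: [-1.0, 0.3, 0.2]
opening: 0.0847
```

```bash
python3 -c "
from h import *
say();tgt([.391,.355,.09],np.radians(-78.2))"
```

```text
t 40.63 grasp [0.393  0.3568 0.1027] yaw -78.2 z [ 0.002  0.003 -1.   ] F [-1.   0.3  0.2] open 0.0847
shift mm tool axes now [-2.1  1.  12.7] after turn [-2.   1.  12.7] turn [-0.02 -0.02  0.  ] q6 2.02 yaw -78.2
```

Request:
{"method": "servo_tool", "body": {
  "commands": [
    [0.085,-0.002,0.001,0.007,0,-0.02,0],
    [0.085,0,0,0.004,0,-0.02,0],
    [0.005,0,0,0,0,0,0],
    [0.005,0,0,0,0,0,0],
    [0.005,0,0,0,0,0,0]
  ]
}}

```text
clock: 41.05
eef_pos: [0.3913, 0.3554, 0.2465]
ee_rot: [0.995, 0.103, -0.001, -0.002]
force: [0.0, -0.1, 0.6]
opening: 0.0508
```

Request:
{"method": "servo_tool", "body": {
  "commands": [
    [0.005,0,0,0,0,0,0],
    [0.005,0,0,0,0,0,0],
    [0.005,0,0,0,0,0,0],
    [0.005,0,0,0,0,0,0],
    [0.005,0,0,0,0,0,0]
  ]
}}

```text
clock: 41.47
eef_pos: [0.3914, 0.3554, 0.2466]
ee_rot: [0.995, 0.103, -0.0, -0.002]
force: [-0.4, -0.1, -1.9]
opening: 0.013
```

```bash
python3 -c "
from h import *
say()"
```

```text
t 41.47 grasp [0.3912 0.3558 0.0916] yaw -78.2 z [-0.001  0.003 -1.   ] F [-0.4 -0.1 -1.9] open 0.013
```

Request:
{"method": "servo_tool", "body": {
  "commands": [
    [0.005,0,0,-0.015,0,0,0],
    [0.005,0,0,-0.035,0,0,0],
    [0.005,0,0,-0.038,0,0,0],
    [0.005,0,0,-0.038,0,0,0],
    [0.005,0,0,-0.038,0,0,0]
  ]
}}

```text
clock: 41.88
eef_pos: [0.3874, 0.3515, 0.4021]
ee_rot: [0.995, 0.103, -0.014, 0.007]
force: [0.2, 1.4, -2.9]
opening: 0.0127
```

Request:
{"method": "servo_tool", "body": {
  "commands": [
    [0.005,0,0,-0.02,0,0,0.86],
    [0.005,0,0,0,0,0,0.86],
    [0.005,0,0,0,0,0,0.86],
    [0.005,0,0,0,0,0,0],
    [0.005,0,0,0,0,0,0]
  ]
}}

```text
clock: 42.3
eef_pos: [0.3894, 0.3531, 0.4349]
ee_rot: [0.999, -0.037, -0.005, 0.002]
force: [0.4, -0.4, -1.8]
opening: 0.0129
```

```bash
python3 -c "
from h import *
say();tgt([.609,-.0075,.275],np.radians(-93.9))"
```

```text
t 42.3 grasp [0.3878 0.3525 0.2799] yaw -94.2 z [-0.011 -0.004 -1.   ] F [ 0.4 -0.4 -1.8] open 0.0129
shift mm tool axes now [245.6 343.5   4. ] after turn [243.6 344.9   4.9] turn [ 0.05  0.1  -0.05] q6 2.3 yaw -94.2
```

Request:
{"method": "servo_tool", "body": {
  "commands": [
    [0.005,0.01,0.038,-0.002,0.05,0.1,0],
    [0.005,0.01,0.038,-0.002,0,0,0],
    [0.005,0.01,0.038,-0.002,0,0.02,0],
    [0.005,0.01,0.038,-0.002,0,0.02,0],
    [0.005,0.01,0.038,-0.002,0,0.02,0]
  ]
}}

```text
clock: 42.72
eef_pos: [0.4248, 0.1604, 0.4396]
ee_rot: [1.0, -0.023, -0.001, -0.001]
force: [1.3, 0.4, -2.1]
opening: 0.0126
```

Request:
{"method": "servo_tool", "body": {
  "commands": [
    [0.005,0.01,0.038,-0.002,0,0.02,0],
    [0.005,0.01,0.038,-0.002,0,0.02,0],
    [0.005,0.01,0.038,-0.002,0,0.02,0],
    [0.005,0.01,0.03,-0.002,0,0,0],
    [0.005,0,0,0,0,0,0]
  ]
}}

```text
clock: 43.13
eef_pos: [0.4571, 0.0023, 0.4433]
ee_rot: [1.0, -0.02, -0.001, 0.002]
force: [-0.5, -0.1, -1.5]
opening: 0.0125
```

```bash
python3 -c "
from h import *
say();tgt([.609,-.0075,.275],np.radians(-93.9))"
```

```text
t 43.13 grasp [0.4569 0.0018 0.2883] yaw -92.3 z [-0.001 -0.003 -1.   ] F [-0.5 -0.1 -1.5] open 0.0125
shift mm tool axes now [152.2   3.8  13.2] after turn [152.3  -0.5  13.3] turn [0.03 0.01 0.27] q6 1.52 yaw -92.3
```

Request:
{"method": "servo_tool", "body": {
  "commands": [
    [0.005,0.033,0,0,0,0,0.27],
    [0.005,0.036,0,0,0,0,0],
    [0.005,0.036,0,0,0,0,0],
    [0.005,0.03,0,0,0,0,0],
    [0.005,0.012,0,0,0,0,0]
  ]
}}

```text
clock: 43.55
eef_pos: [0.6026, -0.01, 0.4328]
ee_rot: [0.999, -0.034, -0.01, 0.001]
force: [0.0, -0.1, -2.5]
opening: 0.0129
```

Request:
{"method": "servo_tool", "body": {
  "commands": [
    [0.005,0,0,0,0,0,0],
    [0.005,0,0,0,0,0,0]
  ]
}}

```text
clock: 43.72
eef_pos: [0.6047, -0.0096, 0.4292]
ee_rot: [0.999, -0.032, -0.012, 0.0]
force: [-0.6, -0.4, -2.4]
opening: 0.013
```

```bash
python3 -c "
from h import *
say();tgt([.609,-.0075,.195],np.radians(-93.9))"
```

```text
t 43.72 grasp [ 0.6009 -0.0096  0.2743] yaw -93.7 z [-0.024 -0.    -1.   ] F [-0.6 -0.4 -2.4] open 0.013
shift mm tool axes now [ 6.1 -2.5 79.1] after turn [ 4.2 -2.4 79.2] turn [0.02 0.23 0.04] q6 1.55 yaw -93.7
```

Request:
{"method": "servo_tool", "body": {
  "commands": [
    [0.005,0.0035,-0.003,0.01,0,0.23,0.04],
    [0.005,0,0,0.025,0,0,0],
    [0.005,0,0,0.025,0,-0.02,0],
    [0.005,0,0,0.01,0,0,0],
    [0.005,0,0,0,0,0,0]
  ]
}}

```text
clock: 44.13
eef_pos: [0.6034, -0.0047, 0.3557]
ee_rot: [1.0, -0.031, -0.004, 0.0]
force: [-1.2, 0.1, -2.5]
opening: 0.013
```

Request:
{"method": "servo_tool", "body": {
  "commands": [
    [0.005,0,0,0,0,0,0]
  ]
}}

```text
clock: 44.22
eef_pos: [0.6023, -0.0044, 0.3551]
ee_rot: [1.0, -0.031, -0.005, 0.0]
force: [1.6, 0.8, -1.8]
opening: 0.0131
```

```bash
python3 -c "
from h import *
st=say();tgt([.6085,-.0065,.18],np.radians(-93.9))
s,c=shot('wrist')
th=np.radians(-3.85);r=np.array([[np.cos(th),-np.sin(th)],[np.sin(th),np.cos(th)]])
g=s['color'].astype(int).mean(2)
# profiles: far inner edge of bay1 (column through bay centre), side edges (row near far edge)
far=proj(c,[[*(np.array([.607,-.0075])+r@[.04,0]),.085],[*(np.array([.607,-.0075])+r@[.033,.03]),.085],[*(np.array([.607,-.0075])+r@[.033,-.03]),.085]]);print(far.round(1))
u,v=far[0].round().astype(int);print('col',u,v-25,g[v-25:v+60,u].astype(int).tolist())
v2=int(far[1,1]);print('row',v2,g[v2,int(far[1,0])-15:int(far[2,0])+16].astype(int).tolist())
"
```

```text
t 44.22 grasp [ 0.6006 -0.0044  0.2001] yaw -93.5 z [-0.011 -0.    -1.   ] F [ 1.6  0.8 -1.8] open 0.0131
shift mm tool axes now [ 6.5  1.7 20. ] after turn [ 6.3  1.7 20.1] turn [0.01 0.1  0.06] q6 1.55 yaw -93.5
[[260.3 133.7]
 [223.8 142. ]
 [296.7 142.5]]
col 260 109 [60, 72, 70, 74, 82, 131, 160, 162, 162, 163, 163, 163, 166, 164, 164, 164, 163, 162, 126, 60, 78, 97, 97, 100, 97, 135, 163, 161, 163, 164, 165, 162, 166, 165, 165, 165, 165, 164, 163, 162, 162, 164, 155, 144, 145, 115, 78, 77, 75, 63, 63, 63, 67, 64, 63, 66, 66, 65, 67, 66, 63, 64, 65, 86, 126, 145, 155, 162, 163, 163, 164, 152, 113, 70, 58, 64, 63, 65, 61, 65, 66, 66, 63, 64, 64]
row 141 [93, 94, 90, 92, 93, 92, 96, 93, 92, 93, 95, 94, 95, 94, 95, 74, 44, 110, 155, 164, 164, 163, 166, 164, 163, 162, 165, 165, 165, 164, 163, 164, 164, 164, 162, 164, 163, 164, 162, 166, 164, 164, 166, 162, 164, 166, 166, 163, 165, 165, 166, 165, 166, 165, 163, 164, 165, 163, 163, 164, 164, 165, 165, 166, 164, 168, 167, 169, 167, 168, 166, 166, 166, 164, 166, 166, 166, 166, 164, 165, 165, 165, 166, 166, 167, 150, 136, 104, 43, 74, 94, 91, 95, 92, 95, 94, 95, 92, 93, 96, 92, 91, 91, 93]
```

```bash
python3 -c "
from h import *
st=ctrl.sense();s,c=shot('wrist');R=Rt.from_quat(st['ee_rot']).as_matrix()
e=ray(c,(260,154.5),.1085);b=ray(c,(260.7,133.8),.085)
g=s['color'].astype(int).mean(2)
print('gap in tool',R.T@(b-e)*1000)
for v in (158,162,166): print(v,g[v,215:310].astype(int).tolist())"
```

```text
gap in tool [12.38430564  0.81269005 23.36954168]
158 [89, 91, 93, 89, 89, 90, 93, 91, 79, 58, 48, 65, 74, 81, 79, 79, 78, 74, 67, 69, 70, 70, 67, 68, 71, 72, 68, 69, 70, 65, 66, 70, 66, 68, 69, 70, 69, 65, 65, 66, 65, 68, 67, 64, 68, 67, 65, 69, 67, 68, 67, 66, 67, 68, 67, 68, 69, 66, 66, 68, 65, 67, 66, 67, 66, 65, 68, 78, 87, 88, 87, 86, 91, 100, 112, 139, 146, 148, 147, 105, 29, 58, 79, 82, 89, 89, 89, 91, 87, 88, 89, 89, 91, 90, 91]
162 [88, 93, 90, 91, 89, 90, 89, 83, 67, 65, 63, 63, 64, 64, 65, 62, 64, 63, 62, 65, 62, 64, 65, 61, 65, 65, 66, 65, 63, 62, 65, 65, 65, 63, 64, 63, 66, 65, 65, 64, 65, 64, 65, 66, 62, 65, 64, 67, 62, 65, 67, 64, 63, 62, 67, 63, 67, 65, 65, 63, 66, 61, 64, 64, 65, 68, 63, 66, 65, 66, 65, 64, 64, 66, 66, 63, 104, 141, 146, 105, 35, 62, 75, 77, 77, 77, 76, 77, 80, 81, 85, 82, 80, 75, 75]
166 [90, 90, 89, 89, 89, 78, 66, 62, 64, 64, 63, 64, 63, 67, 64, 63, 62, 65, 65, 65, 64, 64, 65, 65, 65, 62, 65, 65, 66, 65, 65, 62, 64, 65, 65, 65, 65, 65, 68, 67, 65, 64, 65, 65, 64, 66, 67, 62, 64, 66, 64, 67, 67, 66, 65, 67, 66, 68, 67, 62, 65, 66, 68, 68, 66, 65, 65, 65, 65, 63, 66, 64, 62, 67, 65, 66, 67, 64, 104, 89, 37, 65, 76, 76, 76, 75, 77, 75, 77, 76, 76, 73, 75, 76, 77]
```

Request:
{"method": "servo_tool", "body": {
  "commands": [
    [0.005,0.0055,0.003,0,0.01,0.1,0.06],
    [0.005,0,0,0,0,0,0],
    [0.005,0,0,0,0,0,0]
  ]
}}

```text
clock: 44.57
eef_pos: [0.6099, -0.0082, 0.3604]
ee_rot: [0.999, -0.034, 0.005, 0.0]
force: [-0.7, -0.3, -1.6]
opening: 0.0133
```

```bash
python3 -c "
from h import *
say();tgt([.6077,-.0077,.18],np.radians(-93.9))"
```

```text
t 44.57 grasp [ 0.6115 -0.0083  0.2054] yaw -93.9 z [ 0.01  -0.001 -1.   ] F [-0.7 -0.3 -1.6] open 0.0133
shift mm tool axes now [-2.5 -0.3 25.4] after turn [-2.2 -0.3 25.4] turn [ 0.  -0.1 -0. ] q6 1.55 yaw -93.9
```

Request:
{"method": "servo_tool", "body": {
  "commands": [
    [0.005,-0.0022,0,0.007,0,-0.1,0],
    [0.005,0,0,0.007,0,-0.03,0],
    [0.005,0,0,0.007,0,0,0],
    [0.005,0,0,0,0,0,0]
  ]
}}

```text
clock: 44.9
eef_pos: [0.6088, -0.0085, 0.3405]
ee_rot: [0.999, -0.034, 0.001, 0.0]
force: [-0.3, -0.9, -2.8]
opening: 0.0129
```

```bash
python3 -c "
from h import *
say();tgt([.6077,-.0077,.168],np.radians(-93.9))"
```

```text
t 44.9 grasp [ 0.609  -0.0085  0.1855] yaw -93.9 z [ 0.001 -0.    -1.   ] F [-0.3 -0.9 -2.8] open 0.0129
shift mm tool axes now [-1.2 -0.7 17.5] after turn [-1.2 -0.7 17.5] turn [ 0.   -0.01 -0.01] q6 1.55 yaw -93.9
```

Request:
{"method": "servo_tool", "body": {
  "commands": [
    [0.005,-0.001,-0.0005,0.006,0,0,0],
    [0.005,0,0,0.006,0,-0.03,0],
    [0.005,0,0,0.003,0,0,0],
    [0.005,0,0,0,0,0,0]
  ]
}}

```text
clock: 45.23
eef_pos: [0.6071, -0.0078, 0.3221]
ee_rot: [0.999, -0.034, -0.003, -0.0]
force: [-0.1, 0.2, -2.0]
opening: 0.0135
```

```bash
python3 -c "
from h import *
say();tgt([.6077,-.0077,.1667],np.radians(-93.9))"
```

```text
t 45.23 grasp [ 0.6063 -0.0077  0.1671] yaw -93.9 z [-0.006  0.    -1.   ] F [-0.1  0.2 -2. ] open 0.0135
shift mm tool axes now [ 0.6 -0.1  0.4] after turn [ 0.5 -0.1  0.4] turn [ 0.    0.05 -0.01] q6 1.56 yaw -93.9
```

Request:
{"method": "servo_tool", "body": {
  "commands": [
    [0.005,0,0,0.001,0,0.05,0],
    [0.06,0,0,0,0,0,0],
    [0.06,0,0,0,0,0,0],
    [0.06,0,0,0,0,0,0],
    [0.06,0,0,0,0,0,0]
  ]
}}

```text
clock: 45.65
eef_pos: [0.6084, -0.0079, 0.3243]
ee_rot: [0.999, -0.034, 0.002, 0.0]
force: [0.2, -0.1, 0.7]
opening: 0.0597
```

Request:
{"method": "servo_tool", "body": {
  "commands": [
    [0.06,0,0,-0.01,0,0,0],
    [0.06,0,0,-0.03,0,0,0],
    [0.06,0,0,-0.035,0,0,0],
    [0.06,0,0,-0.03,0,0,0],
    [0.06,-0.03,0,0,0,0,0]
  ]
}}

```text
clock: 46.07
eef_pos: [0.5808, -0.0062, 0.4347]
ee_rot: [0.999, -0.034, 0.003, 0.0]
force: [1.2, -0.4, 1.6]
opening: 0.06
```

Request:
{"method": "servo_tool", "body": {
  "commands": [
    [0.06,-0.035,0,0,0,0,0],
    [0.06,-0.035,0,0,0,0,0],
    [0.06,-0.03,0,0,0,0,0],
    [0.06,0,0,0,0,0,0],
    [0.06,0,0,0,0,0,0]
  ]
}}

```text
clock: 46.48
eef_pos: [0.4751, 0.0013, 0.4424]
ee_rot: [0.999, -0.034, 0.009, 0.001]
force: [0.3, 0.9, -0.9]
opening: 0.0597
```

```bash
python3 -c "
from h import *
say()
for n in ('top','side','wrist'):
    s,c=shot(n);save(s,n+'16')
    print(n,[(d['box'],round(d['p'],2)) for d in models.find_in(s,'rack0')])
    for x in caps(s,c,.137): print(x)
    for nm,p in (('bay1',(.607,-.0075)),('bay2',(.613,.0775))):
        print(nm,'handle-top',proj(c,[[*p,.177]]).round(0),'base',proj(c,[[*p,.075]]).round(0))
    print('pins',[(d['box'],round(d['p'],2)) for d in models.find_in(s,'pin0_head')],'pred pin top/bottom',proj(c,[[.527,.0143,.12],[.527,.0143,.075],[.532,.0804,.12],[.532,.0804,.075]]).round(0).tolist())
"
```

```text
t 46.48 grasp [0.4779 0.001  0.2874] yaw -93.9 z [ 0.018 -0.002 -1.   ] F [ 0.3  0.9 -0.9] open 0.0597
top [([209.3, 140.5, 24.3, 17.1], 0.63), ([247.6, 141.4, 16.4, 21.3], 0.53)]
([211.7, 148.2], 38, [0.6331, 0.0957])
([224.3, 149.8], 50, [0.6284, 0.0632])
([245.8, 151.5], 48, [0.623, 0.0082])
([258.0, 152.0], 47, [0.6212, -0.0232])
bay1 handle-top [[252. 154.]] base [[252. 162.]]
bay2 handle-top [[218. 152.]] base [[221. 161.]]
pins [] pred pin top/bottom [[244.0, 189.0], [244.0, 192.0], [218.0, 188.0], [220.0, 190.0]]
side [([242.8, 139.1, 23.7, 43.8], 0.75), ([264.0, 152.0, 26.6, 45.2], 0.64), ([277.3, 205.9, 19.8, 17.9], 0.37)]
([274.2, 173.2], 20, [0.5831, -0.0289])
bay1 handle-top [[277. 152.]] base [[276. 189.]]
bay2 handle-top [[257. 141.]] base [[258. 176.]]
pins [([260.1, 151.8, 36.6, 45.0], 0.67), ([227.0, 169.8, 10.4, 17.0], 0.64)] pred pin top/bottom [[245.0, 180.0], [245.0, 196.0], [231.0, 169.0], [232.0, 185.0]]
wrist [([120.5, 0.0, 83.3, 82.1], 0.7), ([229.3, 0.4, 56.8, 85.4], 0.64)]
([171.7, 5.8], 207, [0.6338, 0.0609])
([237.5, 18.0], 483, [0.6212, 0.0074])
([275.4, 18.1], 485, [0.6191, -0.0243])
([172.9, 25.0], 268, [0.6197, 0.0621])
([174.5, 45.8], 248, [0.6038, 0.0632])
([237.9, 48.9], 229, [0.5977, 0.009])
([274.9, 49.0], 227, [0.5955, -0.0227])
([176.0, 65.9], 230, [0.5879, 0.0642])
([238.2, 68.8], 205, [0.5819, 0.0101])
([274.5, 69.0], 205, [0.5796, -0.0216])
([138.8, 71.0], 58, [0.586, 0.0974])
bay1 handle-top [[256.  24.]] base [[256.  48.]]
bay2 handle-top [[138.  24.]] base [[175.  47.]]
pins [([160.2, 116.5, 31.6, 26.7], 0.89), ([69.6, 0.8, 373.6, 156.8], 0.42)] pred pin top/bottom [[240.0, 130.0], [242.0, 126.0], [173.0, 130.0], [183.0, 126.0]]
```

```bash
python3 -c "
from h import *
s,c=shot('side');g=s['color'].astype(int).mean(2).astype(int)
for u in (245,246,231,232): print(u,g[160:205,u].tolist())
s,c=shot('wrist');g=s['color'].astype(int).mean(2).astype(int)
for u in (241,177): print(u,g[95:160,u].tolist())
print([(d['box'],d['p']) for d in models.find_in(s,'nut')],proj(c,[[.5295,-.132,.120],[.5295,-.132,.139]]))
"
```

```text
245 [102, 98, 89, 83, 78, 73, 67, 67, 67, 68, 68, 67, 67, 65, 67, 68, 66, 66, 58, 45, 42, 38, 38, 38, 33, 37, 35, 31, 37, 35, 35, 33, 38, 39, 36, 42, 47, 54, 56, 62, 82, 96, 121, 139, 145]
246 [88, 89, 80, 75, 81, 77, 75, 72, 71, 69, 68, 68, 66, 71, 71, 67, 66, 72, 63, 50, 42, 36, 38, 34, 34, 37, 35, 40, 34, 34, 36, 37, 41, 36, 38, 42, 48, 52, 52, 52, 65, 84, 108, 127, 140]
231 [80, 78, 80, 77, 89, 113, 136, 141, 121, 84, 50, 39, 40, 38, 40, 38, 38, 40, 38, 34, 36, 39, 30, 38, 41, 46, 47, 64, 83, 117, 135, 145, 146, 149, 148, 148, 146, 140, 122, 106, 85, 74, 74, 72, 75]
232 [79, 78, 78, 81, 94, 118, 138, 140, 121, 79, 50, 44, 40, 40, 28, 37, 38, 38, 38, 37, 35, 37, 37, 39, 41, 45, 50, 64, 88, 120, 138, 147, 148, 150, 148, 149, 149, 146, 137, 123, 103, 84, 77, 76, 75]
241 [131, 129, 130, 131, 129, 131, 130, 132, 129, 132, 131, 132, 131, 130, 129, 130, 130, 130, 131, 124, 86, 6, 13, 14, 28, 31, 34, 33, 29, 34, 23, 31, 27, 26, 23, 29, 25, 23, 25, 23, 21, 26, 20, 21, 20, 17, 16, 19, 85, 123, 128, 130, 130, 130, 132, 131, 131, 132, 129, 128, 125, 120, 115, 108, 105]
177 [130, 128, 128, 126, 128, 130, 127, 127, 129, 128, 129, 128, 127, 129, 128, 128, 129, 127, 130, 118, 81, 27, 8, 12, 26, 24, 27, 29, 24, 29, 23, 20, 24, 24, 26, 18, 23, 25, 17, 19, 19, 20, 16, 10, 13, 13, 13, 50, 104, 129, 128, 128, 130, 131, 129, 131, 128, 128, 129, 128, 127, 131, 129, 130, 130]
[] [[389.09403517 116.72570693]
 [398.19571523 118.02032157]]
```

```bash
python3 -c "
from station import sign_off;print(sign_off())"
```

```text
the job is handed in; nothing more can be done
None
```

The job is handed in: both pins are in their holes, the nut is tight, and the two racks on the table are in the tray. Hand-in reported no verdict. I had used all 16 picture views by then, so the final checks were measurements rather than a look.

- **Pins:** the first dropped into its hole about 18 mm along −y in slot1. The second was slid along the bar in slot0 and dropped about 15 mm along +y. The heads stopped with their undersides at about 74–75 mm, against a deck top at 75 mm, with 5–16 N of contact. In the last side picture both heads show at about the height expected for fully seated pins.
- **Nut:** one grip turned it about 297° clockwise. It sank about 6 mm, then stopped dead at about 3 N m, against about 0.12–0.16 N m while it ran. I did not check its height in a picture afterwards, because the detector did not find the nut in the last one.
- **Racks:** one is in bay2 and one in bay1. Each went in without touching the frame. The cap positions put their centres about 3 mm from the estimated bay centres, against the 13 mm allowed, and the evenly spaced caps suggest they stand flat.
- **Bottle:** I kept well clear of it, but did not measure its position again at the end.

The networks disagreed in two places: the pin detector missed or misread the slot0 pin in the last pictures, so I checked it from the pixels. The wrist and top cameras differed by 2–4 mm throughout.

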